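# Cap the gel pot from behind the polish bottles

### The arm

A 6-joint arm with a two-finger parallel gripper is mounted at the origin on the work surface. World frame = base frame: x ahead of the robot, y to its left, z up, the work surface at z = 0. Lengths are in m, angles in rad, forces in N, time in s.
With the tool pointing down it reaches from about 0.425 to 0.925 m from the base axis. Payload 12.5 kg.
Tool frame: the origin (TCP) lies at the very end of the fingers, on their centre line; the grasp point (between the pads) lies 19 mm behind it (grasp_offset is the distance from the TCP to the grasp point, in m); z points along the fingers, x is the direction in which the jaws open and shut, and the axes are right-handed (so a half turn about z gives the same grasp; the last joint's range is limited). The gripper opens to 85 mm and grips with 20 to 120 N. Pads are 22 mm wide; open, the fingers measure 114 mm over their backs; the gripper's body (76 mm by 85 mm) begins 54 mm behind the grasp point. The pads swing forward as they close: fully open they stand 13 mm farther back than shut.
Start: joints at [-1.332, 0.491, 1.559, -0, 1.092, -0.106], TCP at [0.211, -0.588, 0.231] pointing down, gripper open.
Joint ranges: [-3.1, 3.1], [-0.84, 2.19], [0.05, 2.79], [-1.13, 4.28], [0.06, 2.93], [-2.69, 2.69]. Speed limits (rad/s): [2.22, 2.22, 2.79, 3.14, 3.14, 3.14].

### API

Orientations are given as a unit quaternion [x, y, z, w].
In Python, from station import state, get_image, hand_in, recognise, spot_point, grasp_offset gives the robot as it stands.
- The arm moves only by the shell command python3 -m pendant 'ROWS'. ROWS is JSON, a list of rows, each an object with "offset": the shift along the tool's x, y, z in mm, a list of three; "dr": the turn, a rotation vector about the tool's x, y, z in degrees, a list of three; "claw": the closure in counts, from 0 (fully open) to 255 (shut). In form: [{"offset": [dx, dy, dz], "dr": [wx, wy, wz], "claw": claw}, ...]. A call has 1 to 10 rows; each row is the pose to reach, as a shift and turn from the pose measured when the call began, along the tool's axes at that moment; what a row does not reach only later rows make up. A row lasts 1/10 s, in which the tool goes at most 50 mm and 8.59 degrees, less where a joint would pass 70% of its speed; a pose out of reach is approached as far as the arm can. A call with a gripper value outside its range is refused whole. The fingers move at their own pace and stop on an object; the grip force is fixed at half the most. Time passes only in rows, so rows that repeat a pose let the fingers close. It gives the time, the measured TCP pose, the force and the opening at its end, in the units of the state.
- state(): the state, without advancing time (a new reading comes with each control period).
- get_image(name): name is "side" or "top" or "wrist"; returns a dict with "image" (480x640x3 uint8, red, green, blue), "fx", "fy", "cx", "cy" (pixels), "xyz" and "attitude" of the camera in the world. Camera axes: x right, y down, z forward; pixel columns grow to the right and rows downward; lengths in m; the calibration is good to about 2 mm. A picture is of the moment at which its call begins. There is no depth.
- hand_in(): hands the job in, once; it reports no verdict.
Trained networks look in a picture, given as the dict that the camera call returned (one of the last four; its "shot" number tells which), for a name from the list of things; names that differ only in an ending like _2 or _b are one class to them, and where a whole thing is asked for, a point or a joint stands for the part that bears it (a point fixed in the world has none). Each returns a list of dicts, best first, with "confidence" (0 to 1); they miss things now and then, are a little off and sometimes report something else, mostly with a low value. They report only what shows in the picture. A call takes as long as a camera call.
- recognise(target, picture): "point" ([x, y, z] in m, in world coordinates, good to about 4 mm: the middle of the surface that is visible of it).
- spot_point(target, picture): "point" ([x, y, z] in m, in world coordinates, good to about 4 mm: a listed point, or the origin of a listed thing).
The state is a dict: "t": time; "joint_positions": joint angles; "joint_velocities": joint speeds; "effort": joint torques, N m; "tcp_pos": TCP position; "tool_rot": TCP orientation; "force": force on the tool from outside, world axes, zero at the start; "moment": the same for the moment, N m; "gripper_width": finger opening in m.
Only numpy, scipy, OpenCV 4.12 (cv2) and the standard library are available. Lean on these libraries where they do the work, as an engineer would, in place of code of your own. Each camera call takes 0.05 s, during which the arm holds its last target.

### The job

The gel pot on the silver foot stands open, and its silver cap lies in the organiser's niche behind the red and the blue polish bottle. First clear both of these bottles into the teal side tray, standing upright; then fetch the cap and press it down evenly on the pot until it is fully snapped home on all sides; last, put the red and the blue bottle back upright, each exactly where it stood before. Do not knock the bottles over, and leave the yellow and green bottles and the funnel where they stand.

Things in the scene. Friction and masses are not known exactly. Their poses are not given: they have to be found in the camera images.
- bottle_red: nail-polish bottle, loose, about 50 g: round red body 30 mm across and 36 mm tall, shoulder to 41 mm, then a black cylindrical cap 16 mm across from 41 to 79 mm height (the place to grip it). Its origin is the centre of its underside, z up along it. At the start it stands on the organiser's front step, beside the blue one; which of the two is on which side varies.
- bottle_blue: nail-polish bottle, loose, about 50 g: round blue body 30 mm across and 36 mm tall, shoulder to 41 mm, then a black cylindrical cap 16 mm across from 41 to 79 mm height (the place to grip it). Its origin is the centre of its underside, z up along it. At the start it stands on the organiser's front step, beside the red one (centres 46 mm apart).
- cap: Pale silver cap of the gel pot, loose, 40 g: a cup lying open side down in the organiser's niche, 54 mm across (48 inside), 26 mm tall, top 4 mm thick. Origin: centre of its open lower rim, z up. Grip it across its diameter. On the pot its rim first rests on four snap tabs, 48 mm above the table; fully home the rim is at 43 mm (top at 69).
- pot: Black gel pot, 72 mm across, on a silver foot 104 mm across, fixed. Origin under its centre at table level. Shoulder at height 42 mm; white neck 40 mm across, tapering to 34 at its top at 55 mm. On the shoulder, 26 mm from the axis, four orange snap tabs, tops at 48 mm: each yields to 2.5 N (10 N for all), slides 5 mm down to a stop and stays there; the cap's weight alone does not move them.
- tray: Teal open side tray, fixed: 120 mm (its x) by 150 mm (its y), rim 14 mm high, walls 4 mm, inner floor 4 mm above the table. Origin under its centre at table level.
- organiser: Grey organiser, fixed: plate 140 x 200 mm (x, y), 6 mm thick, all stands on it. Origin at its underside, +x to its rear wall, away from the robot. Red and blue stand in front (x -50, y +/-23 mm), cap behind (x 2, y 0) in a niche 68 mm wide, open in front and above, walls 42 mm high, rear wall at x 61. Finger room at the cap only along x: 32 mm behind, and in front once the bottles are gone.
- bottle_yellow: nail-polish bottle, loose, about 50 g: round yellow body 30 mm across and 36 mm tall, shoulder to 41 mm, then a white cylindrical cap 16 mm across from 41 to 79 mm height (the place to grip it). Its origin is the centre of its underside, z up along it. A bystander on a side wing of the organiser: leave it alone.
- bottle_green: nail-polish bottle, loose, about 50 g: round green body 30 mm across and 36 mm tall, shoulder to 41 mm, then a white cylindrical cap 16 mm across from 41 to 79 mm height (the place to grip it). Its origin is the centre of its underside, z up along it. A bystander on the other side wing of the organiser: leave it alone.
- funnel: Small steel funnel standing mouth down behind the organiser, 40 mm across, 44 mm tall, loose. A bystander: leave it alone. Its origin is the centre of its underside, z up along it.

How it is judged:
On the way, in this order (a step that is already met when the one before it is completed fails the run):
1. the red and the blue bottle both stand released and upright in the side tray (x of bottle_red in the frame of tray between -0.056 and 0.056 m and y of bottle_red in the frame of tray between -0.071 and 0.071 m and z of each of bottle_red, bottle_blue in the frame of tray below 0.01 m and angle between each of bottle_red, bottle_blue's own z axis and vertical below 0.15 rad and linear speed of each of bottle_red, bottle_blue below 0.03 m/s and contact force between each of bottle_red, bottle_blue and the fingers below 0.1 N and x of bottle_blue in the frame of tray between -0.056 and 0.056 m and y of bottle_blue in the frame of tray between -0.071 and 0.071 m), for 0.2 s.
2. with both bottles in the tray, the cap is fully and evenly home on the pot and released (all of step 1 and horizontal distance between cap and pot below 0.007 m and z of cap in the frame of pot between 0.04 and 0.0446 m and angle between the z axis of cap and the z axis of pot, either way round below 0.05 rad and angle between cap's own z axis and vertical below 0.05 rad and contact force between cap and the fingers below 0.1 N), for 0.2 s.
3. each bottle is back where it stood, released (distance of each of bottle_red, bottle_blue from where it was at the start of the episode below 0.012 m and angle between each of bottle_red, bottle_blue's own z axis and vertical below 0.15 rad and linear speed of each of bottle_red, bottle_blue below 0.02 m/s and contact force between each of bottle_red, bottle_blue and the fingers below 0.1 N), for 0.2 s.
At the end, for the whole second after the job is handed in: Red and blue bottle each upright (0.15 rad), released, at rest, within 12 mm of where that bottle stood at the start; cap on the pot, right way up, released, its rim at most 44.6 mm above the table (home is 43), within 7 mm of the pot's axis and level within 0.05 rad (all of step 3 and horizontal distance between cap and pot below 0.007 m and z of cap in the frame of pot between 0.04 and 0.0446 m and angle between the z axis of cap and the z axis of pot, either way round below 0.05 rad and angle between cap's own z axis and vertical below 0.05 rad and contact force between cap and the fingers below 0.1 N and linear speed of cap below 0.02 m/s); the robot touches nothing.
It fails at once if the red or blue bottle is knocked over (tilted past 0.8 rad) (angle between any of bottle_red, bottle_blue's own z axis and vertical above 0.8 rad).
It fails at once if the yellow or green bottle or the funnel is shifted by more than 20 mm or tipped past 0.6 rad (distance of any of bottle_yellow, bottle_green, funnel from where it was at the start of the episode above 0.02 m or angle between any of bottle_yellow, bottle_green, funnel's own z axis and vertical above 0.6 rad).
It also fails if it takes over 112 s, if anything falls off the work surface, if the arm or the gripper's body presses on something with over 40 N, if the wrist force passes 120 N, or if a joint passes its speed limit or range.

## Working session

There is one attempt and no reset: what is moved stays moved. The work goes in short steps, Python scripts to look and compute and a shell command to move; the robot and the scene stay as the last step left them, time stands still between calls to the robot, and variables do not carry over. Pictures are saved under pics/ and viewed, and the job is handed in when it is done.

```bash
mkdir -p pics; ls
cat > h.py <<'E'
import numpy as np,cv2
from station import *
from scipy.spatial.transform import Rotation as R
def save(p,n): cv2.imwrite('pics/'+n+'.png',cv2.cvtColor(np.asarray(p['image']),cv2.COLOR_RGB2BGR))
def proj(p,X):
    c=R.from_quat(p['attitude']).inv().apply(np.atleast_2d(X)-np.array(p['xyz']))
    return np.c_[p['fx']*c[:,0]/c[:,2]+p['cx'],p['fy']*c[:,1]/c[:,2]+p['cy']]
def ray(p,u,v,z):
    d=R.from_quat(p['attitude']).apply([(u-p['cx'])/p['fx'],(v-p['cy'])/p['fy'],1]);o=np.array(p['xyz'])
    return o+d*(z-o[2])/d[2]
E
python3 - <<'E'
from h import *
np.set_printoptions(precision=4,suppress=True)
s=state();print(s['t'],s['tcp_pos'],s['tool_rot'],s['gripper_width'],grasp_offset,R.from_quat(s['tool_rot']).as_matrix())
for n in ['top','side']:
    p=get_image(n);save(p,n+'0');print(n,p['xyz'],p['attitude'],p['fx'])
    for t in ['bottle_red','bottle_blue','cap','pot','tray','organiser','bottle_yellow','bottle_green','funnel']:
        r=spot_point(t,p);print(t,[(np.round(x['point'],4),round(x['confidence'],2)) for x in r[:2]])
E
```

```text
pics
0.0 [ 0.2112 -0.588   0.2307] [ 0.8179 -0.5753 -0.0004 -0.0004] 0.08546282320885466 0.0187 [[ 0.338  -0.9412 -0.0003]
 [-0.9412 -0.338   0.0012]
 [-0.0012 -0.0002 -1.    ]]
top [ 0.4668 -0.0192  0.9449] [-0.6945  0.7152 -0.0486  0.0609] 494.24380450287447
bottle_red [(array([0.4361, 0.327 , 0.001 ]), 0.59), (array([ 0.4789, -0.0335,  0.0097]), 0.57)]
bottle_blue [(array([0.4833, 0.0147, 0.0071]), 0.59)]
cap [(array([ 0.5342, -0.0098,  0.0074]), 0.58), (array([ 0.4387,  0.3328, -0.0038]), 0.28)]
pot [(array([ 0.5056, -0.3049, -0.0001]), 0.59)]
tray [(array([0.438 , 0.3268, 0.0011]), 0.57)]
organiser [(array([ 0.5339, -0.0108,  0.0023]), 0.74)]
bottle_yellow [(array([ 0.5536, -0.0863,  0.0125]), 0.71)]
bottle_green [(array([0.5649, 0.0639, 0.0066]), 0.74)]
funnel [(array([ 0.7418, -0.1359, -0.0009]), 0.84), (array([0.5676, 0.0618, 0.0074]), 0.74)]
side [0.1952 0.6083 0.8569] [-0.2753  0.892  -0.3447  0.0987] 564.318112188843
bottle_red [(array([ 0.4816, -0.0326,  0.0059]), 0.81)]
bottle_blue [(array([0.4856, 0.0153, 0.009 ]), 0.96)]
cap [(array([ 0.5361, -0.0088,  0.0033]), 0.78), (array([ 0.7448, -0.1399,  0.0034]), 0.3)]
pot [(array([ 0.5075, -0.3044,  0.0004]), 0.6)]
tray [(array([ 0.4429,  0.3267, -0.0011]), 0.75), (array([ 0.7415, -0.139 ,  0.0019]), 0.71)]
organiser [(array([ 0.5547, -0.083 ,  0.0039]), 0.62), (array([ 0.5368, -0.0116, -0.0032]), 0.57)]
bottle_yellow [(array([ 0.5532, -0.0851,  0.0026]), 0.61), (array([ 0.5347, -0.0131,  0.0004]), 0.22)]
bottle_green [(array([0.5655, 0.0585, 0.0051]), 0.82)]
funnel [(array([ 0.7418, -0.1398,  0.001 ]), 0.66)]
```

View pics/top0.png

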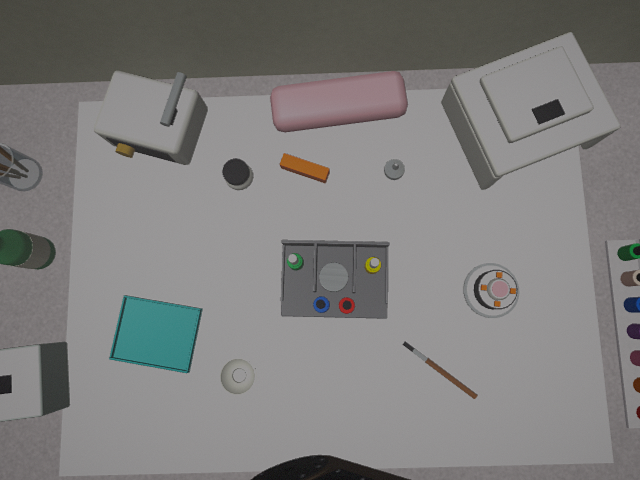

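View pics/side0.png

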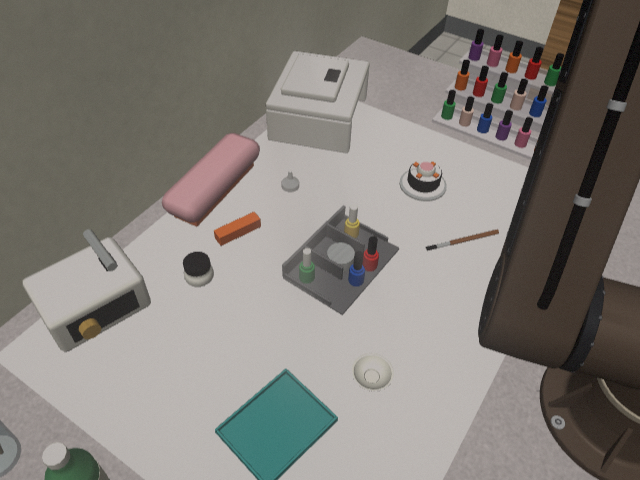

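Top view: blue is at (321,304), red at (347,306), the cap at (334,277), the pot at (494,290) and the tray at (156,334). I'll check these estimates with a model overlay.

```bash
cat >> h.py <<'E'
def circ(c,z,r,n=40):
    a=np.linspace(0,2*np.pi,n);return np.c_[c[0]+r*np.cos(a),c[1]+r*np.sin(a),0*a+z]
def box(c,yaw,x0,x1,y0,y1,z):
    q=np.array([[x0,y0],[x1,y0],[x1,y1],[x0,y1],[x0,y0]]);co,si=np.cos(yaw),np.sin(yaw)
    return np.c_[q@np.array([[co,si],[-si,co]])+np.array(c)[:2],np.full(5,z)]
def overlay(p,polys,name,c,half=(80,60),k=5):
    im=cv2.cvtColor(np.asarray(p['image']),cv2.COLOR_RGB2BGR)
    x0,y0=int(c[0]-half[0]),int(c[1]-half[1]);x0=max(x0,0);y0=max(y0,0)
    s=cv2.resize(im[y0:y0+2*half[1],x0:x0+2*half[0]],None,fx=k,fy=k,interpolation=cv2.INTER_CUBIC)
    for P,col in polys:
        q=((proj(p,P)-[x0,y0]+0.5)*k-0.5);cv2.polylines(s,[np.round(q).astype(int)],False,col,1)
    cv2.imwrite('pics/'+name+'.png',s)
E
cat > ov.py <<'E'
from h import *
import sys
org=np.array([0.5345,-0.0105]);yaw=-0.09
co,si=np.cos(yaw),np.sin(yaw);M=np.array([[co,-si],[si,co]])
W=lambda x,y:org+M@[x,y]
polys=[(box(org,yaw,-.07,.07,-.1,.1,.006),(0,255,255)),(circ(W(2e-3,0),.032,.027),(0,255,0))]
for y in(.023,-.023):
    b=W(-.05,y);print(b);polys+=[(circ(b,.085,.008),(255,255,0)),(circ(b,.006,.015),(255,0,255)),(circ(b,.042,.015),(0,165,255))]
pot=[.5065,-.3047]
pp=[(circ(pot,.055,.017),(0,255,0)),(circ(pot,.042,.036),(0,255,255)),(circ(pot,.0,.052),(255,0,255))]
tr=[.440,.327];tp=[(box(tr,-.09,-.06,.06,-.075,.075,.014),(0,0,255)),(box(tr,-.09,-.056,.056,-.071,.071,.004),(0,255,255))]
for n in['top','side']:
    p=get_image(n)
    overlay(p,polys,n+'_org'+sys.argv[1],proj(p,[*org,0.03])[0])
    overlay(p,pp,n+'_pot'+sys.argv[1],proj(p,[*pot,0.03])[0],(40,30),8)
    overlay(p,tp,n+'_tray'+sys.argv[1],proj(p,[*tr,0.0])[0],(80,60),4)
a=[np.hstack([cv2.resize(cv2.imread(f'pics/{n}_{k}{sys.argv[1]}.png'),(400,300)) for n in('top','side')]) for k in('pot','tray')]
cv2.imwrite(f'pics/pt{sys.argv[1]}.png',np.vstack(a))
E
python3 ov.py 1
```

```text
[0.48676957 0.01690084]
[ 0.48263516 -0.02891299]
```

View pics/top_org1.png

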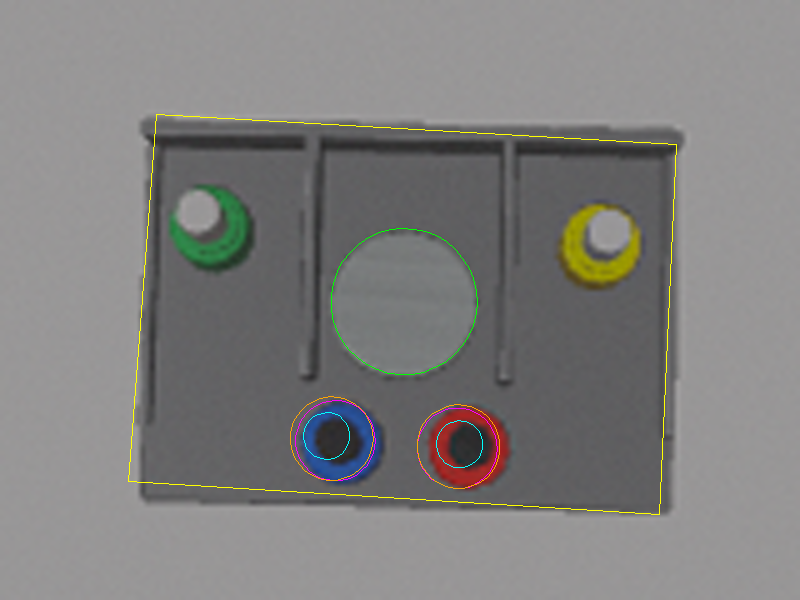

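View pics/side_org1.png

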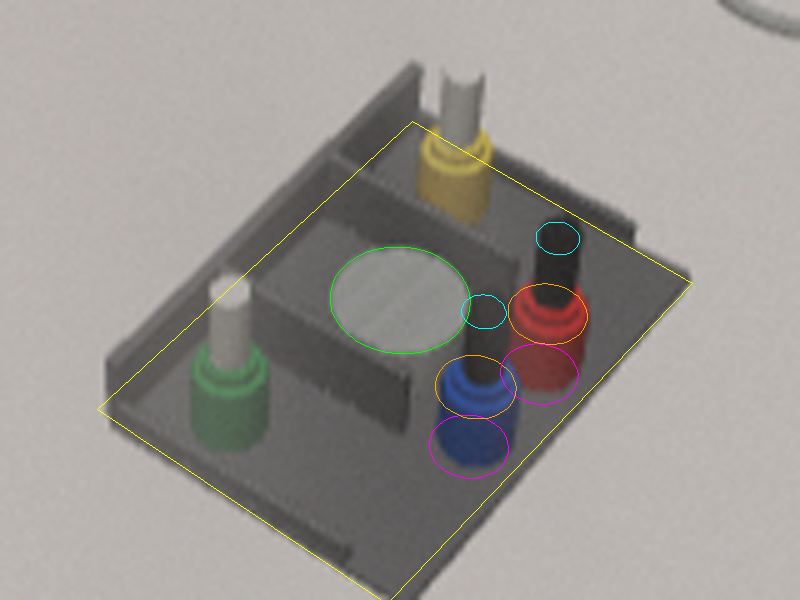

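View pics/pt1.png

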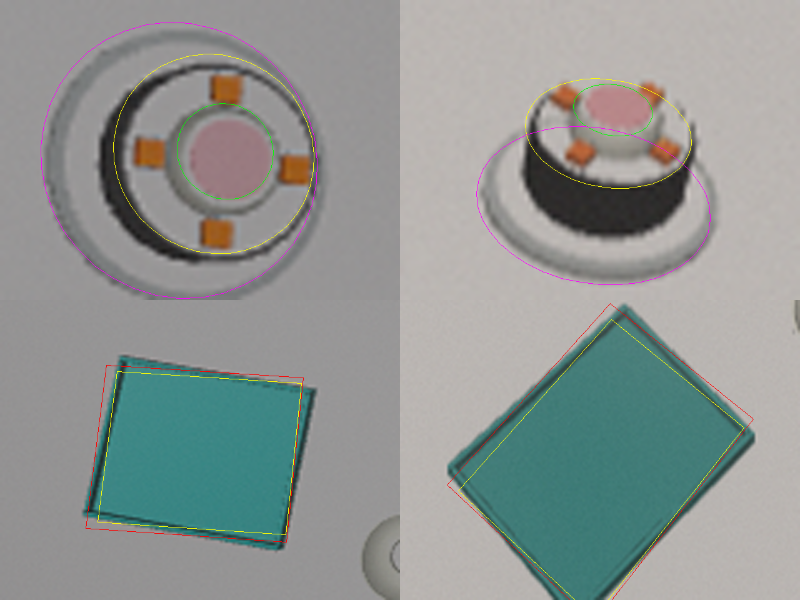

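```bash
cat > fit.py <<'E'
from h import *
from scipy.optimize import least_squares
P={n:get_image(n) for n in('top','side')}
H={n:cv2.cvtColor(np.asarray(p['image']),cv2.COLOR_RGB2HSV).astype(int) for n,p in P.items()}
def mask(h,lo,hi,smin,vmin=40): 
    a=h[...,0]; m=((a>=lo)&(a<=hi)) if lo<=hi else ((a>=lo)|(a<=hi))
    return m&(h[...,1]>smin)&(h[...,2]>vmin)
def cen(n,m,g,rad):
    u=proj(P[n],g)[0];yy,xx=np.nonzero(m);k=np.hypot(xx-u[0],yy-u[1])<rad
    return np.array([xx[k].mean(),yy[k].mean()]),k.sum(),np.array([[xx[k].min(),yy[k].min()],[xx[k].max(),yy[k].max()]])
def bodycen(n,c):
    m=np.zeros((480*4,640*4),np.uint8)
    f=lambda a:np.round(proj(P[n],a)*4+1.5).astype(np.int32)
    body=f(np.r_[circ(c,.006,.015),circ(c,.042,.015),circ(c,.047,.011)]);cap=f(np.r_[circ(c,.047,.008),circ(c,.085,.008)])
    cv2.fillConvexPoly(m,cv2.convexHull(body),1);cv2.fillConvexPoly(m,cv2.convexHull(cap),0)
    yy,xx=np.nonzero(m);return np.array([xx.mean(),yy.mean()])/4-.375
if __name__=='__main__':
    for name,lo,hi,g in [('red',172,6,[.483,-.032]),('blue',105,125,[.486,.014])]:
        out=[]
        for ns in(['top'],['side'],['top','side']):
            ms={n:cen(n,mask(H[n],lo,hi,120),[*g,.03],22) for n in ns}
            f=lambda c:np.concatenate([bodycen(n,c)-ms[n][0] for n in ns])
            s=least_squares(f,g,diff_step=.01,x_scale=.01);out.append((ns,np.round(s.x,4),[ms[n][1] for n in ns],np.round(s.fun,2)))
        print(name,*out,sep='\n ')
    for nm,a,z,r in[('orange',(8,20,150),.048,25),('pink',(165,8,40),.055,12)]:
        for n in P:
            c=cen(n,mask(H[n],*a),[.505,-.306,z],r);print(nm,n,np.round(c[0],2),c[1],np.round(ray(P[n],*c[0],z),4))
            if nm=='orange':
                mm=mask(H[n],*a).astype(np.uint8);k,_,st,ce=cv2.connectedComponentsWithStats(mm)
                u=proj(P[n],[.505,-.306,z])[0];q=[ce[i] for i in range(1,k) if st[i,4]>6 and np.hypot(*(ce[i]-u))<25]
                w=[ray(P[n],*x,.0475)[:2] for x in q];print(' tabs',np.round(w,4),np.round(np.mean(w,0),4))
    for n in P:
        m=mask(H[n],80,95,100).astype(np.uint8);cs,_=cv2.findContours(m,0,2);c=max(cs,key=cv2.contourArea);r=cv2.minAreaRect(c)
        b=cv2.boxPoints(r);print('tray',n,[np.round(ray(P[n],*x,.012)[:2],3) for x in b],np.round(ray(P[n],*r[0],.012),3))
E
sed -i 's/org=np.array.*/org=np.array([0.5345,-0.0125]);yaw=-0.058/' ov.py
python3 fit.py; python3 ov.py 2
```

```text
red
 (['top'], array([ 0.4821, -0.0327]), [np.int64(142)], array([-0.,  0.]))
 (['side'], array([ 0.4834, -0.0373]), [np.int64(206)], array([-0.02, -0.03]))
 (['top', 'side'], array([ 0.4824, -0.0341]), [np.int64(142), np.int64(206)], array([ 0.7 , -0.16, -0.39,  1.22]))
blue
 (['top'], array([0.4851, 0.0138]), [np.int64(134)], array([-0., -0.]))
 (['side'], array([0.4898, 0.0122]), [np.int64(184)], array([ 0.01, -0.01]))
 (['top', 'side'], array([0.4872, 0.0133]), [np.int64(134), np.int64(184)], array([ 0.26, -1.21,  0.85,  1.01]))
orange top [498.15 288.97] 110 [ 0.5029 -0.3059  0.048 ]
 tabs [[ 0.5284 -0.3093]
 [ 0.5072 -0.2799]
 [ 0.4989 -0.3315]
 [ 0.4777 -0.3018]] [ 0.503  -0.3056]
orange side [425.7  170.61] 44 [ 0.502  -0.3011  0.048 ]
 tabs [[ 0.5299 -0.3085]
 [ 0.5003 -0.3337]
 [ 0.4786 -0.3016]
 [ 0.5076 -0.2796]] [ 0.5041 -0.3059]
pink top [499.64 288.49] 198 [ 0.5034 -0.3064  0.055 ]
pink side [426.58 165.95] 97 [ 0.5046 -0.3081  0.055 ]
tray top [array([0.396, 0.41 ]), array([0.515, 0.393]), array([0.484, 0.24 ]), array([0.367, 0.26 ])] [0.44  0.326 0.012]
tray side [array([0.514, 0.389]), array([0.487, 0.232]), array([0.361, 0.268]), array([0.396, 0.412])] [0.438 0.329 0.012]
[0.48591733 0.0133597 ]
[ 0.48325082 -0.03256295]
```

View pics/top_org2.png

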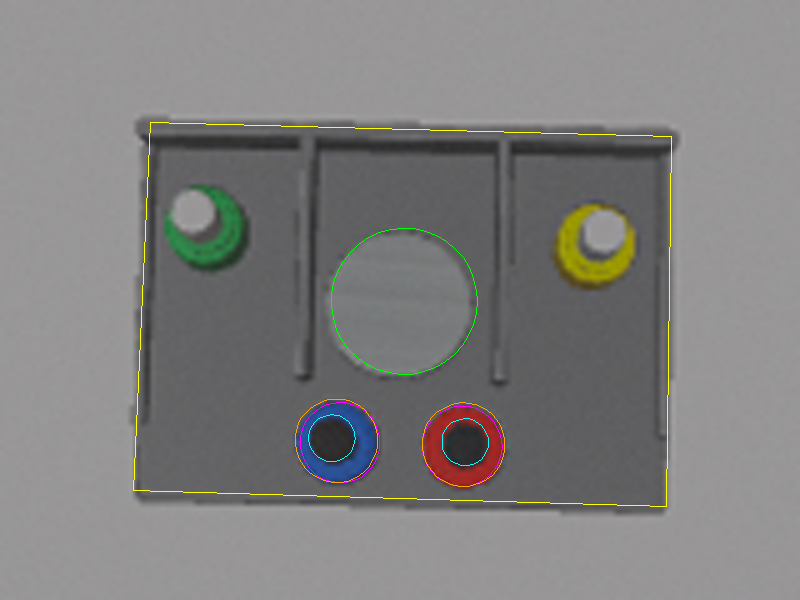

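View pics/side_org2.png

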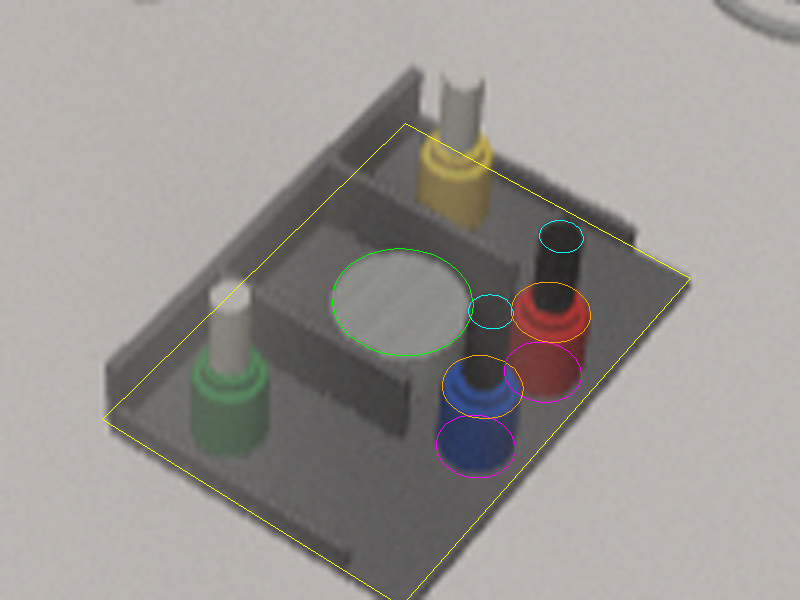

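```bash
cat > to.py <<'E'
# usage: to.py x y z yawdeg  -> offset, dr in tool axes (tool down, tool x at yaw)
from h import *
import sys
x,y,z,w=map(float,sys.argv[1:5]);s=state();r=R.from_quat(s['tool_rot'])
c,si=np.cos(np.radians(w)),np.sin(np.radians(w))
T=R.from_matrix(np.array([[c,si,0],[si,-c,0],[0,0,-1]]))
print('off',np.round(r.inv().apply(np.array([x,y,z])-s['tcp_pos'])*1e3,1),'dr',np.round((r.inv()*T).as_rotvec(degrees=True),2),
 't',round(s['t'],2),'tcp',np.round(s['tcp_pos'],4),'F',np.round(s['force'],1),'w',round(s['gripper_width'],4),'q',np.round(s['joint_positions'],2))
E
python3 to.py .486 .0133 .2 -3.3
```

```text
off [-473.2 -461.9   31.3] dr [  0.    -0.   -66.94] t 1.3 tcp [ 0.2113 -0.5882  0.2313] F [ 1.2 -0.7 -0.4] w 0.0857 q [-1.33  0.49  1.56 -0.    1.09 -0.11]
```

```bash
python3 -m pendant '[{"offset":[-237,-231,0],"dr":[0,0,-33],"claw":0},{"offset":[-237,-231,0],"dr":[0,0,-33],"claw":0},{"offset":[-237,-231,0],"dr":[0,0,-33],"claw":0},{"offset":[-237,-231,0],"dr":[0,0,-33],"claw":0},{"offset":[-473,-462,31],"dr":[0,0,-67],"claw":60},{"offset":[-473,-462,31],"dr":[0,0,-67],"claw":60},{"offset":[-473,-462,31],"dr":[0,0,-67],"claw":60},{"offset":[-473,-462,31],"dr":[0,0,-67],"claw":60},{"offset":[-473,-462,31],"dr":[0,0,-67],"claw":60},{"offset":[-473,-462,31],"dr":[0,0,-67],"claw":60}]'; python3 to.py .486 .0133 .2 -3.3
```

```text
t: 2.3
tcp_pos: [0.4194, -0.1322, 0.2113]
tool_rot: [1.0, -0.028, 0.0, 0.0]
force: [0.7, -0.8, -0.1]
gripper_width: 0.0652
off [  58.3 -149.1   11.3] dr [ 0.02 -0.05  0.05] t 2.3 tcp [ 0.4194 -0.1322  0.2113] F [ 0.7 -0.8 -0.1] w 0.0652 q [-0.46  0.26  2.02 -0.    0.87 -0.4 ]
```

```bash
python3 -m pendant '[{"offset":[58,-149,11],"dr":[0,0,0],"claw":60},{"offset":[58,-149,11],"dr":[0,0,0],"claw":60},{"offset":[58,-149,11],"dr":[0,0,0],"claw":60},{"offset":[58,-149,30],"dr":[0,0,0],"claw":60},{"offset":[58,-149,60],"dr":[0,0,0],"claw":60},{"offset":[58,-149,81],"dr":[0,0,0],"claw":60},{"offset":[58,-149,81],"dr":[0,0,0],"claw":60}]'; python3 to.py .486 .0133 .054 -3.3
cat > wr.py <<'E'
from h import *
import sys
p=get_image('wrist');im=p
q=[]
for c in([.486,.0133],[.483,-.033]): q+=[(circ(c,.085,.008),(255,255,0)),(circ(c,.042,.015),(0,255,255))]
overlay(p,q,sys.argv[1],(320,240),(320,240),1)
E
python3 wr.py w1
```

```text
t: 3.0
tcp_pos: [0.4848, 0.0135, 0.1284]
tool_rot: [1.0, -0.028, -0.002, 0.0]
force: [0.3, -0.0, 0.6]
gripper_width: 0.0655
off [ 1.5  0.1 74.4] dr [0.01 0.19 0.08] t 3.0 tcp [0.4848 0.0135 0.1284] F [ 0.3 -0.   0.6] w 0.0655 q [-0.11  0.44  2.   -0.    0.7  -0.05]
```

View pics/w1.png

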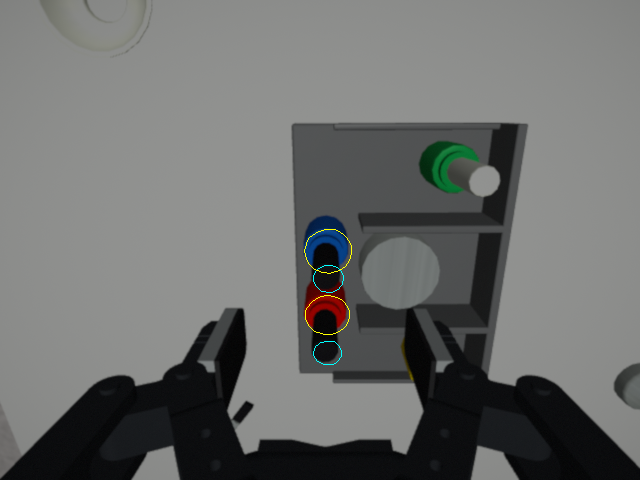

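```bash
python3 -m pendant '[{"offset":[1.5,0,30],"dr":[0,0.2,0],"claw":60},{"offset":[1.5,0,60],"dr":[0,0.2,0],"claw":60},{"offset":[1.5,0,73],"dr":[0,0.2,0],"claw":60},{"offset":[1.5,0,73],"dr":[0,0.2,0],"claw":60},{"offset":[1.5,0,73],"dr":[0,0.2,0],"claw":255},{"offset":[1.5,0,73],"dr":[0,0.2,0],"claw":255},{"offset":[1.5,0,73],"dr":[0,0.2,0],"claw":255},{"offset":[1.5,0,73],"dr":[0,0.2,0],"claw":255},{"offset":[1.5,0,73],"dr":[0,0.2,0],"claw":255},{"offset":[1.5,0,73],"dr":[0,0.2,0],"claw":255}]'; python3 to.py .486 .0133 .055 -3.3
```

```text
t: 4.05
tcp_pos: [0.4872, 0.0131, 0.0577]
tool_rot: [1.0, -0.028, 0.002, 0.0]
force: [-1.0, -0.3, 7.8]
gripper_width: 0.0139
off [-1.3 -0.1  2.7] dr [ 0.02 -0.21  0.07] t 4.05 tcp [0.4872 0.0131 0.0577] F [-1.  -0.3  7.8] w 0.0139 q [-0.11  0.57  2.05 -0.    0.51 -0.05]
```

```bash
python3 -m pendant '[{"offset":[0,0,0],"dr":[0,0,0],"claw":255},{"offset":[0,0,0],"dr":[0,0,0],"claw":255}]'; python3 wr.py w2;python3 to.py .486 .0133 .055 -3.3
```

```text
t: 4.25
tcp_pos: [0.4873, 0.0131, 0.058]
tool_rot: [1.0, -0.028, 0.002, 0.0]
force: [-0.8, -0.0, -0.7]
gripper_width: 0.0144
off [-1.3 -0.1  2.8] dr [ 0.02 -0.22  0.07] t 4.3 tcp [0.4873 0.0132 0.0579] F [ 0.4  0.4 -1.2] w 0.0142 q [-0.11  0.57  2.05 -0.    0.51 -0.05]
```

View pics/w2.png

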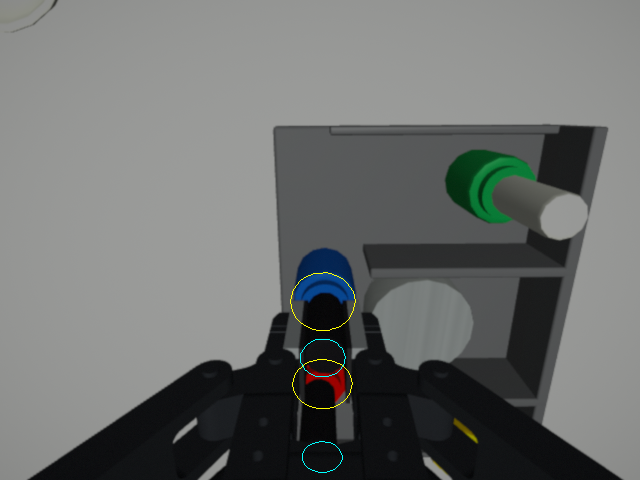

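```bash
python3 to.py .4465 .361 .15 -3.3; python3 -m pendant '[{"offset":[0,0,-30],"dr":[0,0,0],"claw":255},{"offset":[0,0,-70],"dr":[0,0,0],"claw":255},{"offset":[0,0,-100],"dr":[0,0,0],"claw":255},{"offset":[0,0,-100],"dr":[0,0,0],"claw":255}]'; python3 to.py .4465 .361 .15 -3.3; python3 wr.py w3
```

```text
off [ -60.  -345.   -92.5] dr [ 0.02 -0.22  0.07] t 4.3 tcp [0.4873 0.0132 0.0579] F [ 0.4  0.4 -1.2] w 0.0142 q [-0.11  0.57  2.05 -0.    0.51 -0.05]
t: 4.7
tcp_pos: [0.4882, 0.0132, 0.1611]
tool_rot: [1.0, -0.028, 0.005, 0.001]
force: [-0.3, -0.8, -1.5]
gripper_width: 0.0141
off [ -61.3 -345.    10.3] dr [ 0.04 -0.56  0.08] t 4.7 tcp [0.4882 0.0132 0.1611] F [-0.3 -0.8 -1.5] w 0.0141 q [-0.11  0.39  1.97 -0.    0.77 -0.05]
```

View pics/w3.png

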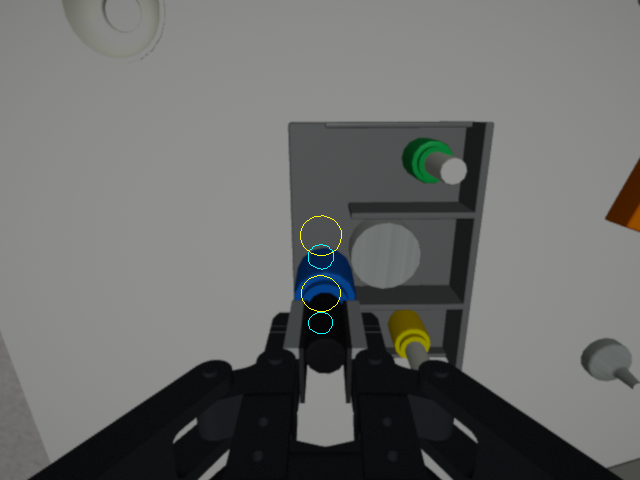

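Blue is held upright in the jaws (body at about (325,270)). I'll carry it to the tray.

```bash
python3 -m pendant '[{"offset":[-61,-345,10],"dr":[0,-0.5,0],"claw":255},{"offset":[-61,-345,10],"dr":[0,-0.5,0],"claw":255},{"offset":[-61,-345,10],"dr":[0,-0.5,0],"claw":255},{"offset":[-61,-345,10],"dr":[0,-0.5,0],"claw":255},{"offset":[-61,-345,10],"dr":[0,-0.5,0],"claw":255},{"offset":[-61,-345,10],"dr":[0,-0.5,0],"claw":255},{"offset":[-61,-345,10],"dr":[0,-0.5,0],"claw":255},{"offset":[-61,-345,10],"dr":[0,-0.5,0],"claw":255},{"offset":[-61,-345,10],"dr":[0,-0.5,0],"claw":255},{"offset":[-61,-345,10],"dr":[0,-0.5,0],"claw":255}]'; python3 to.py .4465 .361 .057 -3.3
```

```text
t: 5.75
tcp_pos: [0.4458, 0.3602, 0.1475]
tool_rot: [1.0, -0.028, -0.002, 0.001]
force: [0.2, 0.5, -0.2]
gripper_width: 0.0141
off [ 1.  -1.1 90.5] dr [0.11 0.18 0.05] t 5.75 tcp [0.4458 0.3602 0.1475] F [ 0.2  0.5 -0.2] w 0.0141 q [0.56 0.52 1.78 0.   0.85 0.62]
```

```bash
python3 -m pendant '[{"offset":[1,-1,35],"dr":[0,0.2,0],"claw":255},{"offset":[1,-1,65],"dr":[0,0.2,0],"claw":255},{"offset":[1,-1,80],"dr":[0,0.2,0],"claw":255},{"offset":[1,-1,86],"dr":[0,0.2,0],"claw":255},{"offset":[1,-1,89],"dr":[0,0.2,0],"claw":255},{"offset":[1,-1,89],"dr":[0,0.2,0],"claw":255},{"offset":[1,-1,89],"dr":[0,0.2,0],"claw":255}]'; python3 to.py .4465 .361 .057 -3.3
```

```text
t: 6.45
tcp_pos: [0.447, 0.3609, 0.0593]
tool_rot: [1.0, -0.029, 0.001, 0.001]
force: [0.2, 0.2, -0.1]
gripper_width: 0.0139
off [-0.5 -0.1  2.3] dr [ 0.07 -0.08  0.03] t 6.45 tcp [0.447  0.3609 0.0593] F [ 0.2  0.2 -0.1] w 0.0139 q [ 0.57  0.64  1.84 -0.    0.66  0.62]
```

```bash
python3 -m pendant '[{"offset":[0,0,2],"dr":[0,0,0],"claw":255},{"offset":[0,0,3],"dr":[0,0,0],"claw":255},{"offset":[0,0,4],"dr":[0,0,0],"claw":255},{"offset":[0,0,4],"dr":[0,0,0],"claw":255}]'; python3 to.py .4465 .361 .057 -3.3
```

```text
t: 6.85
tcp_pos: [0.4471, 0.3611, 0.0558]
tool_rot: [1.0, -0.028, 0.001, 0.0]
force: [-1.6, -1.0, 4.8]
gripper_width: 0.0143
off [-0.6  0.1 -1.2] dr [ 0.04 -0.12  0.03] t 6.85 tcp [0.4471 0.3611 0.0558] F [-1.6 -1.   4.8] w 0.0143 q [ 0.57  0.65  1.84 -0.    0.65  0.62]
```

```bash
python3 -m pendant '[{"offset":[0,0,0],"dr":[0,0,0],"claw":60},{"offset":[0,0,0],"dr":[0,0,0],"claw":60},{"offset":[0,0,0],"dr":[0,0,0],"claw":60},{"offset":[0,0,0],"dr":[0,0,0],"claw":60},{"offset":[0,0,-40],"dr":[0,0,0],"claw":60},{"offset":[0,0,-90],"dr":[0,0,0],"claw":60},{"offset":[0,0,-100],"dr":[0,0,0],"claw":60}]'; python3 to.py .483 -.033 .13 -3.3; python3 wr.py w4
```

```text
t: 7.55
tcp_pos: [0.4483, 0.3621, 0.1605]
tool_rot: [1.0, -0.028, 0.004, -0.002]
force: [1.2, -0.1, -0.8]
gripper_width: 0.0652
off [ 56.9 392.6  29.6] dr [-0.19 -0.43  0.04] t 7.55 tcp [0.4483 0.3621 0.1605] F [ 1.2 -0.1 -0.8] w 0.0652 q [ 0.57  0.5   1.76 -0.    0.87  0.62]
```

View pics/w4.png

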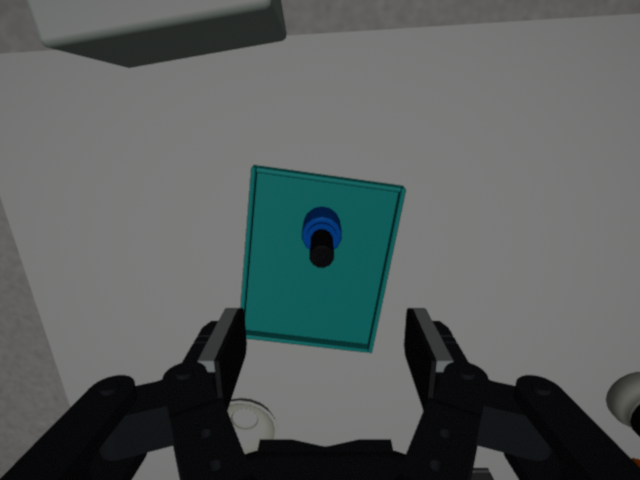

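Blue stands upright in the tray at (322,230). Next is red.

```bash
python3 -m pendant '[{"offset":[57,393,10],"dr":[0,0,0],"claw":60},{"offset":[57,393,10],"dr":[0,0,0],"claw":60},{"offset":[57,393,10],"dr":[0,0,0],"claw":60},{"offset":[57,393,10],"dr":[0,0,0],"claw":60},{"offset":[57,393,10],"dr":[0,0,0],"claw":60},{"offset":[57,393,10],"dr":[0,0,0],"claw":60},{"offset":[57,393,10],"dr":[0,0,0],"claw":60},{"offset":[57,393,20],"dr":[0,0,0],"claw":60},{"offset":[57,393,30],"dr":[0,0,0],"claw":60},{"offset":[57,393,30],"dr":[0,0,0],"claw":60}]';python3 -m pendant '[{"offset":[0,0,0],"dr":[0,0,0],"claw":60}]'; python3 to.py .483 -.033 .057 -3.3; python3 wr.py w5
python3 - <<'E'
from h import *
p=get_image('wrist')
for f in(spot_point,recognise): print([(np.round(x['point'],4),round(x['confidence'],2)) for x in f('bottle_red',p)[:2]])
E
```

```text
t: 8.6
tcp_pos: [0.4819, -0.0343, 0.1273]
tool_rot: [1.0, -0.03, 0.002, -0.002]
force: [-0.6, 0.4, 0.1]
gripper_width: 0.0655
t: 8.7
tcp_pos: [0.4815, -0.0334, 0.1268]
tool_rot: [1.0, -0.03, 0.001, -0.002]
force: [0.2, 0.2, 0.5]
gripper_width: 0.0654
off [ 1.3 -0.3 69.8] dr [-0.22 -0.14 -0.08] t 8.7 tcp [ 0.4815 -0.0334  0.1268] F [0.2 0.2 0.5] w 0.0654 q [-0.21  0.44  2.01  0.01  0.68 -0.15]
[(array([ 0.4842, -0.0338,  0.0077]), 0.75)]
[(array([ 0.4848, -0.0273,  0.0477]), 0.82), (array([ 0.5508, -0.0731,  0.0414]), 0.72)]
```

View pics/w5.png

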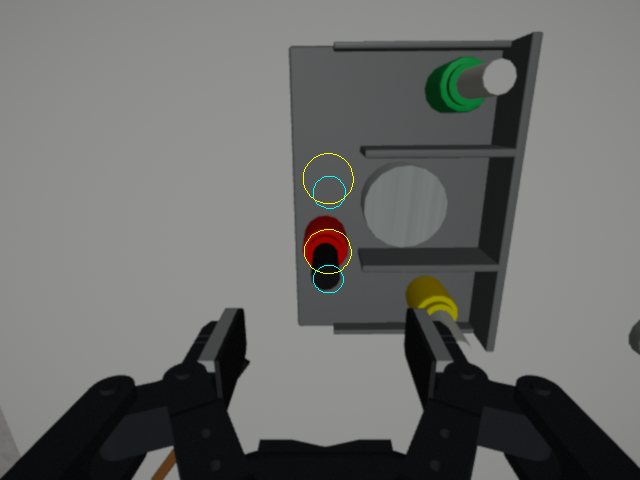

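```bash
python3 -m pendant '[{"offset":[1,0,30],"dr":[0,0,0],"claw":60},{"offset":[1,0,60],"dr":[0,0,0],"claw":60},{"offset":[1,0,69],"dr":[0,0,0],"claw":60},{"offset":[1,0,69],"dr":[0,0,0],"claw":60},{"offset":[1,0,69],"dr":[0,0,0],"claw":255},{"offset":[1,0,69],"dr":[0,0,0],"claw":255},{"offset":[1,0,69],"dr":[0,0,0],"claw":255},{"offset":[1,0,69],"dr":[0,0,0],"claw":255},{"offset":[1,0,69],"dr":[0,0,0],"claw":255},{"offset":[1,0,69],"dr":[0,0,0],"claw":255}]'; python3 -m pendant '[{"offset":[0,0,0],"dr":[0,0,0],"claw":255}]';python3 to.py .4325 .293 .057 -3.3
```

```text
t: 9.9
tcp_pos: [0.4835, -0.0331, 0.0593]
tool_rot: [1.0, -0.029, 0.003, -0.002]
force: [-0.6, -0.4, 6.8]
gripper_width: 0.0141
t: 10.0
tcp_pos: [0.4837, -0.0332, 0.0596]
tool_rot: [1.0, -0.029, 0.003, -0.002]
force: [0.2, -0.3, -1.1]
gripper_width: 0.0143
off [ -70.  -322.7    3.3] dr [-0.19 -0.35 -0.02] t 10.0 tcp [ 0.4837 -0.0332  0.0596] F [ 0.2 -0.3 -1.1] w 0.0143 q [-0.21  0.56  2.06  0.01  0.51 -0.16]
```

```bash
python3 -m pendant '[{"offset":[0,0,-50],"dr":[0,0,0],"claw":255},{"offset":[0,0,-95],"dr":[0,0,0],"claw":255},{"offset":[-70,-323,-95],"dr":[0,0,0],"claw":255},{"offset":[-70,-323,-95],"dr":[0,0,0],"claw":255},{"offset":[-70,-323,-95],"dr":[0,0,0],"claw":255},{"offset":[-70,-323,-95],"dr":[0,0,0],"claw":255},{"offset":[-70,-323,-95],"dr":[0,0,0],"claw":255},{"offset":[-70,-323,-95],"dr":[0,0,0],"claw":255},{"offset":[-70,-323,-95],"dr":[0,0,0],"claw":255},{"offset":[-70,-323,-95],"dr":[0,0,0],"claw":255}]'; python3 -m pendant '[{"offset":[0,0,0],"dr":[0,0,0],"claw":255}]'; python3 to.py .4325 .293 .0575 -3.3
```

```text
t: 11.0
tcp_pos: [0.431, 0.2961, 0.1553]
tool_rot: [1.0, -0.027, 0.003, -0.002]
force: [0.2, -0.9, -0.0]
gripper_width: 0.0141
t: 11.1
tcp_pos: [0.4306, 0.2962, 0.1551]
tool_rot: [1.0, -0.026, 0.003, -0.002]
force: [-0.3, -1.0, -0.7]
gripper_width: 0.014
off [ 1.5  3.5 97.6] dr [-0.2  -0.34  0.28] t 11.1 tcp [0.4306 0.2962 0.1551] F [-0.3 -1.  -0.7] w 0.014 q [ 0.48  0.44  1.9  -0.    0.8   0.53]
```

```bash
python3 -m pendant '[{"offset":[1,3,35],"dr":[0,0,0],"claw":255},{"offset":[1,3,70],"dr":[0,0,0],"claw":255},{"offset":[1,3,88],"dr":[0,0,0],"claw":255},{"offset":[1,3,93],"dr":[0,0,0],"claw":255},{"offset":[1,3,96],"dr":[0,0,0],"claw":255},{"offset":[1,3,98],"dr":[0,0,0],"claw":255},{"offset":[1,3,99],"dr":[0,0,0],"claw":255},{"offset":[1,3,99],"dr":[0,0,0],"claw":255}]'; python3 to.py .4325 .293 .0575 -3.3
```

```text
t: 11.9
tcp_pos: [0.4325, 0.2936, 0.0573]
tool_rot: [1.0, -0.026, 0.004, -0.002]
force: [-0.4, -0.9, 3.8]
gripper_width: 0.0141
off [ 0.   0.6 -0.2] dr [-0.25 -0.44  0.28] t 11.9 tcp [0.4325 0.2936 0.0573] F [-0.4 -0.9  3.8] w 0.0141 q [ 0.47  0.6   1.97 -0.    0.56  0.52]
```

```bash
python3 -m pendant '[{"offset":[0,0,0],"dr":[0,0,0],"claw":60},{"offset":[0,0,0],"dr":[0,0,0],"claw":60},{"offset":[0,0,0],"dr":[0,0,0],"claw":60},{"offset":[0,0,0],"dr":[0,0,0],"claw":60},{"offset":[0,0,-40],"dr":[0,0,0],"claw":60},{"offset":[0,0,-90],"dr":[0,0,0],"claw":60},{"offset":[0,0,-100],"dr":[0,0,0],"claw":60}]'; python3 to.py .536 -.0115 .13 -3.3; python3 wr.py w6
python3 - <<'E'
from h import *
for n in('top','side'):
    p=get_image(n);save(p,n+'6')
    for t in('bottle_red','bottle_blue','cap'):print(n,t,[(np.round(x['point'],4),round(x['confidence'],2)) for x in spot_point(t,p)[:2]])
E
```

```text
t: 12.6
tcp_pos: [0.433, 0.294, 0.1616]
tool_rot: [1.0, -0.026, 0.007, -0.004]
force: [0.3, 0.4, -0.3]
gripper_width: 0.0656
off [118.4 299.9  30.9] dr [-0.43 -0.76  0.29] t 12.6 tcp [0.433  0.294  0.1616] F [ 0.3  0.4 -0.3] w 0.0656 q [ 0.47  0.43  1.89 -0.    0.8   0.52]
top bottle_red [(array([0.4304, 0.2931, 0.0046]), 0.82), (array([0.445 , 0.3605, 0.0041]), 0.72)]
top bottle_blue [(array([0.4451, 0.3641, 0.0082]), 0.51), (array([ 0.5534, -0.0868,  0.0136]), 0.43)]
top cap [(array([ 0.5324, -0.0086,  0.0053]), 0.7), (array([ 0.536 , -0.0099, -0.0008]), 0.17)]
side bottle_red [(array([0.4294, 0.293 , 0.004 ]), 0.69), (array([ 0.4412,  0.3268, -0.0024]), 0.33)]
side bottle_blue [(array([0.4459, 0.361 , 0.0056]), 0.95)]
side cap []
```

View pics/w6.png

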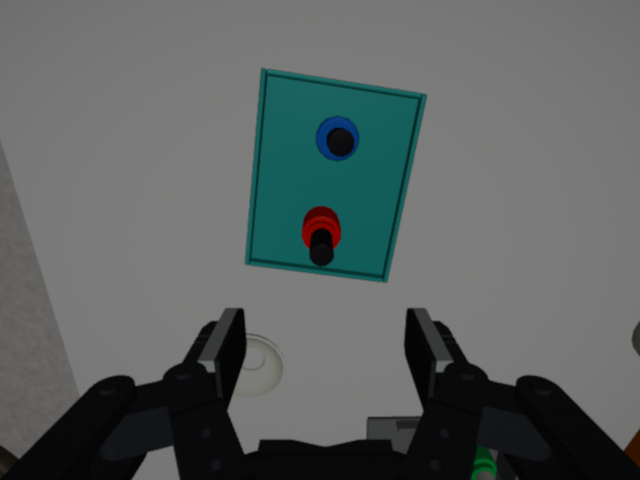

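View pics/side6.png

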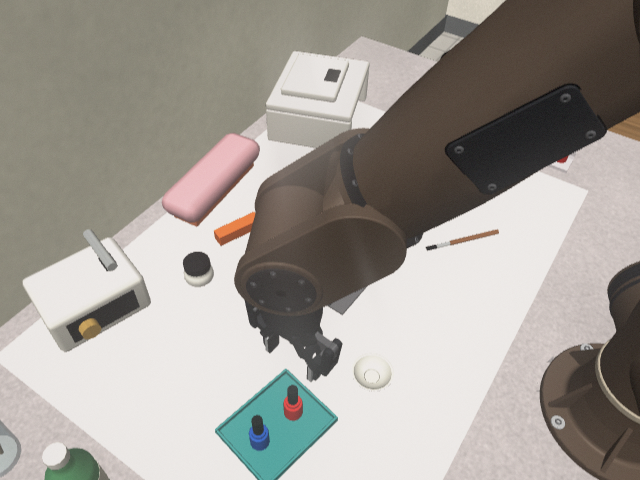

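```bash
python3 -m pendant '[{"offset":[118,300,5],"dr":[-0.4,-0.8,0.3],"claw":35},{"offset":[118,300,5],"dr":[-0.4,-0.8,0.3],"claw":35},{"offset":[118,300,5],"dr":[-0.4,-0.8,0.3],"claw":35},{"offset":[118,300,5],"dr":[-0.4,-0.8,0.3],"claw":35},{"offset":[118,300,5],"dr":[-0.4,-0.8,0.3],"claw":35},{"offset":[118,300,15],"dr":[-0.4,-0.8,0.3],"claw":35},{"offset":[118,300,31],"dr":[-0.4,-0.8,0.3],"claw":35},{"offset":[118,300,31],"dr":[-0.4,-0.8,0.3],"claw":35},{"offset":[118,300,31],"dr":[-0.4,-0.8,0.3],"claw":35},{"offset":[118,300,31],"dr":[-0.4,-0.8,0.3],"claw":35}]'; python3 to.py .536 -.0115 .03 -3.3;python3 - <<'E'
from h import *
p=get_image('wrist');c=[.5363,-.0117]
overlay(p,[(circ(c,.032,.027),(0,255,0)),(circ(c,.006,.027),(0,0,255))],'w7',(320,240),(320,240),1)
for f in(spot_point,recognise): print([(np.round(x['point'],4),round(x['confidence'],2)) for x in f('cap',p)[:2]])
E
```

```text
t: 14.05
tcp_pos: [0.5334, -0.0117, 0.125]
tool_rot: [1.0, -0.028, -0.004, 0.002]
force: [-0.7, -0.1, 1.2]
gripper_width: 0.074
off [ 3.4 -0.7 95. ] dr [0.2  0.48 0.04] t 14.05 tcp [ 0.5334 -0.0117  0.125 ] F [-0.7 -0.1  1.2] w 0.074 q [-0.14  0.5   1.89 -0.01  0.76 -0.08]
[(array([ 0.5362, -0.0117,  0.0058]), 0.64)]
[(array([ 0.5377, -0.0091,  0.0308]), 0.84)]
```

View pics/w7.png

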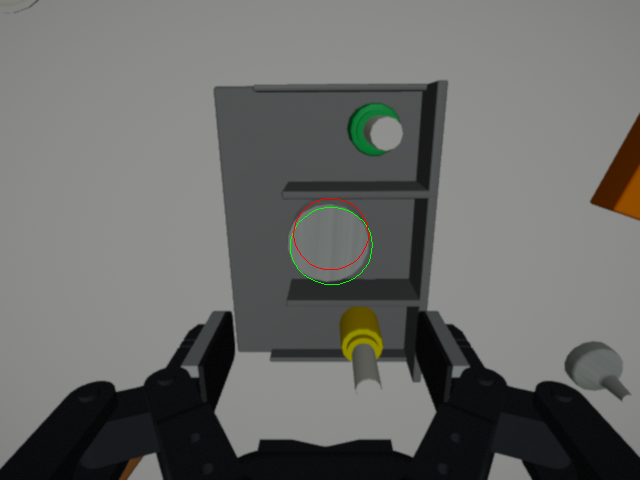

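```bash
python3 -m pendant '[{"offset":[3,-1,40],"dr":[0.2,0.5,0],"claw":35},{"offset":[3,-1,75],"dr":[0.2,0.5,0],"claw":35},{"offset":[3,-1,100],"dr":[0.2,0.5,0],"claw":35},{"offset":[3,-1,110],"dr":[0.2,0.5,0],"claw":35},{"offset":[3,-1,114],"dr":[0.2,0.5,0],"claw":35},{"offset":[3,-1,114],"dr":[0.2,0.5,0],"claw":35},{"offset":[3,-1,114],"dr":[0.2,0.5,0],"claw":35}]'; python3 to.py .536 -.0112 .012 -3.3
```

```text
t: 14.9
tcp_pos: [0.5364, -0.0111, 0.0125]
tool_rot: [1.0, -0.028, 0.002, 0.0]
force: [0.4, -0.8, -0.0]
gripper_width: 0.0736
off [-0.4  0.1  0.5] dr [ 0.02 -0.18  0.09] t 14.9 tcp [ 0.5364 -0.0111  0.0125] F [ 0.4 -0.8 -0. ] w 0.0736 q [-0.14  0.69  1.95 -0.    0.49 -0.09]
```

```bash
python3 -m pendant '[{"offset":[0,0,0],"dr":[0,0,0],"claw":255},{"offset":[0,0,0],"dr":[0,0,0],"claw":255},{"offset":[0,0,0],"dr":[0,0,0],"claw":255},{"offset":[0,0,0],"dr":[0,0,0],"claw":255},{"offset":[0,0,0],"dr":[0,0,0],"claw":255},{"offset":[0,0,0],"dr":[0,0,0],"claw":255}]'; python3 to.py .536 -.0112 .012 -3.3; python3 -c "
from h import *
save(get_image('wrist'),'w8')"
```

```text
t: 15.5
tcp_pos: [0.537, -0.0112, 0.0142]
tool_rot: [1.0, -0.028, 0.003, 0.0]
force: [-1.9, -0.2, 14.2]
gripper_width: 0.0519
off [-1.   0.1  2.2] dr [ 0.03 -0.32  0.09] t 15.5 tcp [ 0.537  -0.0112  0.0142] F [-1.9 -0.2 14.2] w 0.0519 q [-0.14  0.69  1.95 -0.    0.5  -0.09]
```

View pics/w8.png

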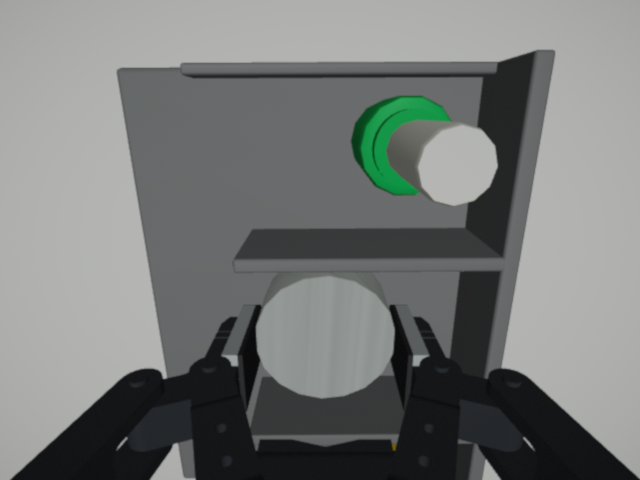

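```bash
python3 -m pendant '[{"offset":[0,0,-40],"dr":[0,0.3,0],"claw":255},{"offset":[0,0,-90],"dr":[0,-0.3,0],"claw":255},{"offset":[0,0,-130],"dr":[0,-0.3,0],"claw":255},{"offset":[0,0,-130],"dr":[0,-0.3,0],"claw":255}]'; python3 to.py .5035 -.3062 .14 -3.3
```

```text
t: 15.95
tcp_pos: [0.5383, -0.0112, 0.1497]
tool_rot: [1.0, -0.028, 0.005, 0.001]
force: [1.0, 0.4, -1.6]
gripper_width: 0.0523
off [-18.4 296.4   9.9] dr [ 0.08 -0.55  0.11] t 15.95 tcp [ 0.5383 -0.0112  0.1497] F [ 1.   0.4 -1.6] w 0.0523 q [-0.14  0.47  1.87 -0.    0.8  -0.09]
```

```bash
python3 -m pendant '[{"offset":[-18,296,0],"dr":[0,-0.5,0],"claw":255},{"offset":[-18,296,0],"dr":[0,-0.5,0],"claw":255},{"offset":[-18,296,0],"dr":[0,-0.5,0],"claw":255},{"offset":[-18,296,0],"dr":[0,-0.5,0],"claw":255},{"offset":[-18,296,0],"dr":[0,-0.5,0],"claw":255},{"offset":[-18,296,0],"dr":[0,-0.5,0],"claw":255},{"offset":[-18,296,10],"dr":[0,-0.5,0],"claw":255},{"offset":[-18,296,10],"dr":[0,-0.5,0],"claw":255},{"offset":[-18,296,10],"dr":[0,-0.5,0],"claw":255}]'; python3 to.py .5035 -.3062 .1 -3.3;  python3 -c "
from h import *
p=get_image('wrist')
overlay(p,[(circ([.5035,-.3062],.055,.017),(0,255,0)),(circ([.5035,-.3062],.042,.036),(0,255,255)),(circ([.5035,-.3062],0,.052),(255,0,255))],'w9',(320,240),(320,240),1)
print(p['xyz'],[(np.round(x['point'],4),round(x['confidence'],2)) for x in spot_point('pot',p)[:2]])"
```

```text
t: 16.85
tcp_pos: [0.5037, -0.3049, 0.1395]
tool_rot: [1.0, -0.028, -0.0, 0.0]
force: [0.9, -0.0, -1.0]
gripper_width: 0.052
off [-0.1  1.3 39.5] dr [0.03 0.01 0.12] t 16.85 tcp [ 0.5037 -0.3049  0.1395] F [ 0.9 -0.  -1. ] w 0.052 q [-0.66  0.55  1.75 -0.    0.85 -0.6 ]
[ 0.50801427 -0.22205864  0.28257275] [(array([ 5.081e-01, -3.078e-01, -4.000e-04]), 0.67)]
```

View pics/w9.png

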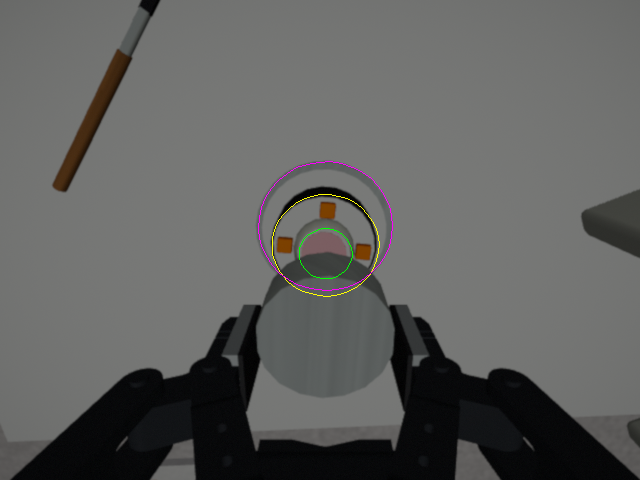

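```bash
cat > tabs.py <<'E'
from fit import *
import sys
p=get_image('wrist');h=cv2.cvtColor(np.asarray(p['image']),cv2.COLOR_RGB2HSV).astype(int)
mm=mask(h,8,20,150).astype(np.uint8);k,_,st,ce=cv2.connectedComponentsWithStats(mm)
for i in range(1,k):
    if st[i,4]>20: print(st[i,4],np.round(ce[i],1),np.round(ray(p,*ce[i],.0478),4))
s=state();t=s['tcp_pos'];print(np.round(t,4))
rim=t[2]-.0082
overlay(p,[(circ(t,rim+.026,.027),(0,255,0)),(circ(t,rim,.027),(0,0,255)),(circ([.5035,-.3062],.042,.036),(0,255,255))],sys.argv[1],(325,280),(133,100),3)
E
python3 tabs.py w10
```

```text
1976 [ 90.4 119.2] [ 0.3705 -0.217   0.0478]
223 [326.  209.6] [ 0.5062 -0.2792  0.0478]
213 [283.1 244.3] [ 0.4769 -0.301   0.0478]
211 [361.3 251. ] [ 0.528  -0.3085  0.0478]
[ 0.5043 -0.305   0.1403]
```

View pics/w10.png

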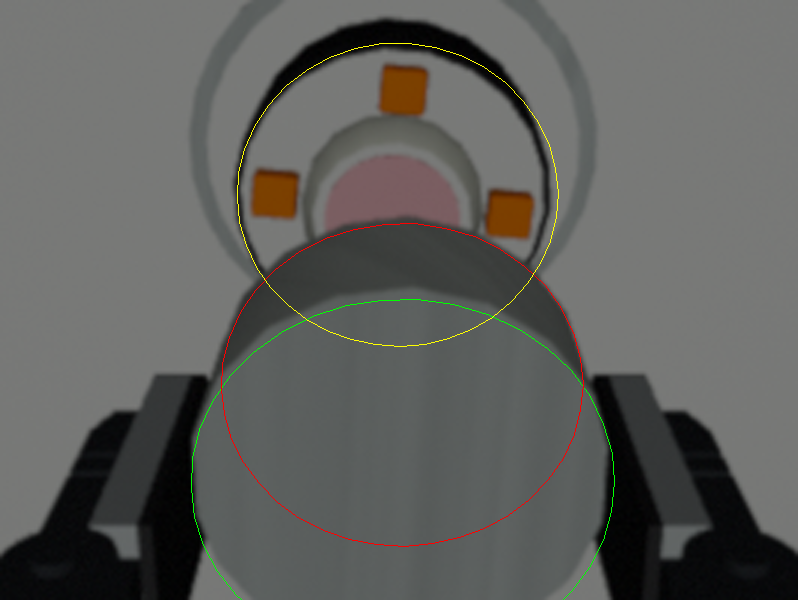

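```bash
python3 -m pendant '[{"offset":[-1,1,30],"dr":[0,0,0],"claw":255},{"offset":[-1,1,60],"dr":[0,0,0],"claw":255},{"offset":[-1,1,74],"dr":[0,0,0],"claw":255},{"offset":[-1,1,77],"dr":[0,0,0],"claw":255},{"offset":[-1,1,77],"dr":[0,0,0],"claw":255},{"offset":[-1,1,77],"dr":[0,0,0],"claw":255}]'; python3 to.py .503 -.3058 .0562 -3.3
```

```text
t: 17.7
tcp_pos: [0.5039, -0.3064, 0.0644]
tool_rot: [1.0, -0.027, 0.001, 0.001]
force: [0.1, -1.0, -0.4]
gripper_width: 0.052
off [-0.9 -0.5  8.2] dr [ 0.15 -0.15  0.19] t 17.7 tcp [ 0.5039 -0.3064  0.0644] F [ 0.1 -1.  -0.4] w 0.052 q [-0.66  0.65  1.8  -0.    0.69 -0.6 ]
```

```bash
python3 -m pendant '[{"offset":[-1,-0.5,3],"dr":[0.1,-0.1,0],"claw":255},{"offset":[-1,-0.5,6],"dr":[0.1,-0.1,0],"claw":255},{"offset":[-1,-0.5,8],"dr":[0.1,-0.1,0],"claw":255},{"offset":[-1,-0.5,9],"dr":[0.1,-0.1,0],"claw":255}]'; python3 to.py .503 -.3058 .0512 -3.3
```

```text
t: 18.1
tcp_pos: [0.503, -0.3059, 0.0558]
tool_rot: [1.0, -0.027, 0.001, 0.001]
force: [-2.1, 0.7, 9.6]
gripper_width: 0.0521
off [ 0.  -0.1  4.6] dr [ 0.06 -0.07  0.19] t 18.1 tcp [ 0.503  -0.3059  0.0558] F [-2.1  0.7  9.6] w 0.0521 q [-0.66  0.66  1.8  -0.    0.67 -0.6 ]
```

Contact is 9.6 N at rim height of about 48 mm, as expected on the tabs. Next I press.

```bash
python3 -m pendant '[{"offset":[0,0,1.5],"dr":[0,0,0],"claw":255},{"offset":[0,0,3],"dr":[0,0,0],"claw":255},{"offset":[0,0,4.5],"dr":[0,0,0],"claw":255},{"offset":[0,0,5.5],"dr":[0,0,0],"claw":255},{"offset":[0,0,5.5],"dr":[0,0,0],"claw":255}]'; python3 to.py .503 -.3058 .0512 -3.3
```

```text
t: 18.6
tcp_pos: [0.503, -0.3059, 0.0512]
tool_rot: [1.0, -0.027, 0.001, 0.001]
force: [-2.8, 1.8, 11.2]
gripper_width: 0.0524
off [ 0.  -0.1 -0. ] dr [ 0.08 -0.09  0.19] t 18.6 tcp [ 0.503  -0.3059  0.0512] F [-2.8  1.8 11.2] w 0.0524 q [-0.66  0.67  1.81 -0.    0.66 -0.6 ]
```

```bash
python3 -m pendant '[{"offset":[0,0,1],"dr":[0,0,0],"claw":255},{"offset":[0,0,2],"dr":[0,0,0],"claw":255},{"offset":[0,0,2],"dr":[0,0,0],"claw":255}]'; python3 to.py .503 -.3058 .0512 -3.3
```

```text
t: 18.9
tcp_pos: [0.5031, -0.306, 0.0511]
tool_rot: [1.0, -0.027, 0.001, 0.001]
force: [-5.6, 3.8, 22.2]
gripper_width: 0.0522
off [-0.1 -0.2 -0.1] dr [ 0.11 -0.14  0.2 ] t 18.9 tcp [ 0.5031 -0.306   0.0511] F [-5.6  3.8 22.2] w 0.0522 q [-0.66  0.67  1.81 -0.    0.66 -0.6 ]
```

```bash
python3 -m pendant '[{"offset":[0,0,-0.5],"dr":[0,0,0],"claw":35},{"offset":[0,0,-0.5],"dr":[0,0,0],"claw":35},{"offset":[0,0,-0.5],"dr":[0,0,0],"claw":35},{"offset":[0,0,-0.5],"dr":[0,0,0],"claw":35},{"offset":[0,0,-30],"dr":[0,0,0],"claw":35},{"offset":[0,0,-70],"dr":[0,0,0],"claw":35},{"offset":[0,80,-70],"dr":[0,0,0],"claw":255},{"offset":[0,80,-70],"dr":[0,0,0],"claw":255},{"offset":[0,80,-70],"dr":[0,0,0],"claw":255},{"offset":[0,80,-70],"dr":[0,0,0],"claw":255}]'; python3 to.py .503 -.3058 .1 -3.3; python3 -c "
from h import *
c=[.503,-.3058]
q=[(circ(c,.069,.027),(0,255,0)),(circ(c,.043,.027),(0,0,255)),(circ(c,.042,.036),(0,255,255))]
a=[]
for n in('top','side','wrist'):
    p=get_image(n);u=proj(p,[*c,.05])[0];overlay(p,q,n+'11',u,(40,30) if n!='wrist' else (100,75),10 if n!='wrist' else 4)
    print(n,u,[(np.round(x['point'],4),round(x['confidence'],2)) for x in spot_point('cap',p)[:2]])
cv2.imwrite('pics/c11.png',np.hstack([cv2.resize(cv2.imread('pics/%s11.png'%n),(400,300)) for n in('top','side')]))
"
```

```text
t: 19.9
tcp_pos: [0.4981, -0.3859, 0.1206]
tool_rot: [1.0, -0.028, 0.001, 0.001]
force: [0.0, 0.6, -0.7]
gripper_width: 0.0157
off [  0.4 -80.2  20.5] dr [ 0.07 -0.09  0.13] t 19.9 tcp [ 0.4981 -0.3859  0.1206] F [ 0.   0.6 -0.7] w 0.0157 q [-0.76  0.62  1.66  0.    0.87 -0.71]
top [498.42369837 288.85560983] []
side [426.41207543 168.55353492] [(array([ 0.5008, -0.3065,  0.0431]), 0.68)]
wrist [325.30840267 122.24037573] [(array([ 0.5054, -0.3059,  0.0414]), 0.78)]
```

View pics/c11.png

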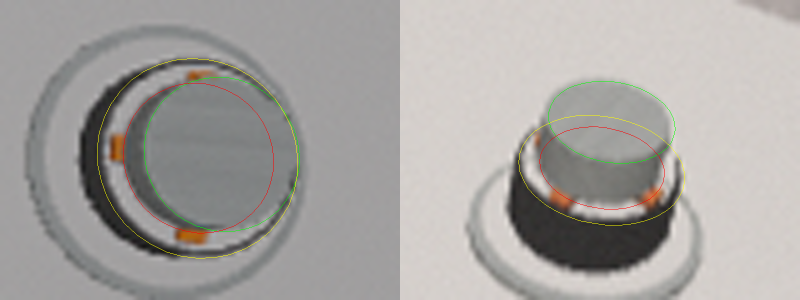

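View pics/wrist11.png

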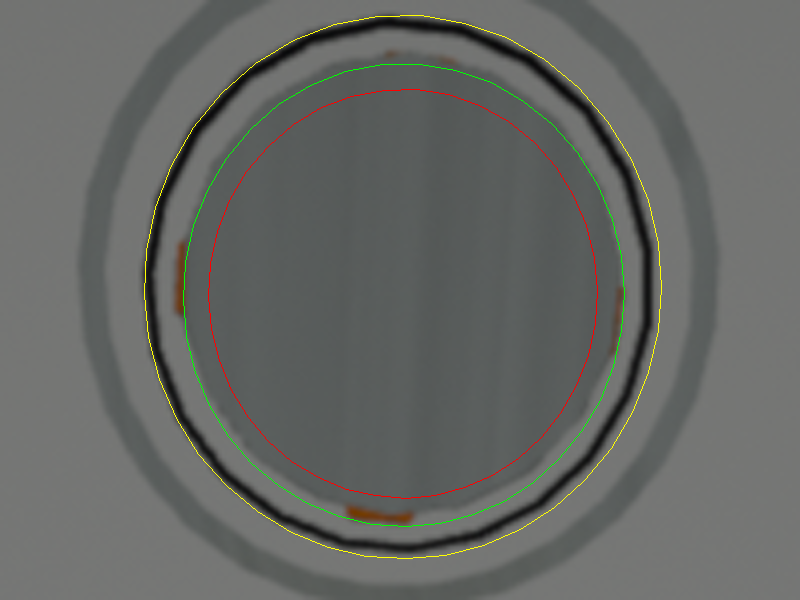

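```bash
python3 -m pendant '[{"offset":[0,-40,20],"dr":[0,0,0],"claw":255},{"offset":[0,-80,20],"dr":[0,0,0],"claw":255},{"offset":[0,-80,40],"dr":[0,0,0],"claw":255},{"offset":[0,-80,46],"dr":[0,0,0],"claw":255},{"offset":[0,-80,46],"dr":[0,0,0],"claw":255}]'; python3 to.py .503 -.3058 .068 -3.3
```

```text
t: 20.7
tcp_pos: [0.503, -0.3051, 0.0745]
tool_rot: [1.0, -0.026, 0.001, 0.001]
force: [0.1, 0.6, 0.8]
gripper_width: 0.0001
off [-0.   0.7  6.5] dr [ 0.07 -0.06  0.27] t 20.7 tcp [ 0.503  -0.3051  0.0745] F [0.1 0.6 0.8] w 0.0001 q [-0.66  0.64  1.79 -0.    0.71 -0.6 ]
```

```bash
python3 -m pendant '[{"offset":[0,0.5,3],"dr":[0,0,0],"claw":255},{"offset":[0,0.5,5],"dr":[0,0,0],"claw":255},{"offset":[0,0.5,7],"dr":[0,0,0],"claw":255},{"offset":[0,0.5,7],"dr":[0,0,0],"claw":255}]'; python3 to.py .503 -.3058 .068 -3.3
```

```text
t: 21.1
tcp_pos: [0.5032, -0.3063, 0.0689]
tool_rot: [1.0, -0.027, 0.001, 0.001]
force: [-3.1, 0.9, 13.3]
gripper_width: 0.0001
off [-0.2 -0.4  0.9] dr [ 0.13 -0.14  0.24] t 21.1 tcp [ 0.5032 -0.3063  0.0689] F [-3.1  0.9 13.3] w 0.0001 q [-0.66  0.64  1.8  -0.    0.7  -0.6 ]
```

```bash
python3 -m pendant '[{"offset":[0,0,2],"dr":[0,0,0],"claw":255},{"offset":[0,0,2],"dr":[0,0,0],"claw":255}]'; python3 -m pendant '[{"offset":[0,0,-8],"dr":[0,0,0],"claw":255},{"offset":[13,0,-8],"dr":[0,0,0],"claw":255},{"offset":[13,0,-3],"dr":[0,0,0],"claw":255},{"offset":[13,0,0],"dr":[0,0,0],"claw":255},{"offset":[13,0,2],"dr":[0,0,0],"claw":255},{"offset":[13,0,2],"dr":[0,0,0],"claw":255}]'; python3 -m pendant '[{"offset":[0,0,-8],"dr":[0,0,0],"claw":255},{"offset":[-26,0,-8],"dr":[0,0,0],"claw":255},{"offset":[-26,0,-3],"dr":[0,0,0],"claw":255},{"offset":[-26,0,0],"dr":[0,0,0],"claw":255},{"offset":[-26,0,2],"dr":[0,0,0],"claw":255},{"offset":[-26,0,2],"dr":[0,0,0],"claw":255}]'
```

```text
t: 21.3
tcp_pos: [0.5032, -0.3064, 0.0689]
tool_rot: [1.0, -0.027, 0.002, 0.001]
force: [-4.3, 5.4, 20.5]
gripper_width: -0.0003
t: 21.9
tcp_pos: [0.517, -0.3074, 0.0687]
tool_rot: [1.0, -0.027, 0.003, 0.002]
force: [-3.6, 4.9, 26.9]
gripper_width: 0.0001
t: 22.5
tcp_pos: [0.4905, -0.306, 0.0686]
tool_rot: [1.0, -0.027, 0.002, 0.002]
force: [-16.8, 4.8, 37.8]
gripper_width: 0.0001
```

```bash
python3 -m pendant '[{"offset":[0,0,-8],"dr":[0,0,0],"claw":255},{"offset":[13,13,-8],"dr":[0,0,0],"claw":255},{"offset":[13,13,-3],"dr":[0,0,0],"claw":255},{"offset":[13,13,0],"dr":[0,0,0],"claw":255},{"offset":[13,13,2],"dr":[0,0,0],"claw":255},{"offset":[13,13,2],"dr":[0,0,0],"claw":255}]'; python3 -m pendant '[{"offset":[0,0,-8],"dr":[0,0,0],"claw":255},{"offset":[0,-26,-8],"dr":[0,0,0],"claw":255},{"offset":[0,-26,-3],"dr":[0,0,0],"claw":255},{"offset":[0,-26,0],"dr":[0,0,0],"claw":255},{"offset":[0,-26,2],"dr":[0,0,0],"claw":255},{"offset":[0,-26,2],"dr":[0,0,0],"claw":255}]'; python3 -m pendant '[{"offset":[0,0,-40],"dr":[0,0,0],"claw":255},{"offset":[0,0,-90],"dr":[0,0,0],"claw":60},{"offset":[0,0,-100],"dr":[0,0,0],"claw":60}]'; python3 to.py .4325 .2936 .16 -3.3
```

```text
t: 23.1
tcp_pos: [0.5034, -0.3201, 0.0686]
tool_rot: [1.0, -0.027, 0.003, 0.003]
force: [-4.4, 1.0, 29.0]
gripper_width: -0.0001
t: 23.7
tcp_pos: [0.5046, -0.2928, 0.0686]
tool_rot: [1.0, -0.027, 0.003, 0.002]
force: [-6.4, 15.9, 39.6]
gripper_width: 0.0003
t: 24.0
tcp_pos: [0.5052, -0.2936, 0.1727]
tool_rot: [1.0, -0.027, 0.006, 0.004]
force: [-0.3, -0.9, -0.5]
gripper_width: 0.0288
off [-104.  -582.6    7. ] dr [ 0.44 -0.67  0.25] t 24.0 tcp [ 0.5052 -0.2936  0.1727] F [-0.3 -0.9 -0.5] w 0.0288 q [-0.64  0.49  1.73 -0.    0.9  -0.59]
```

```bash
python3 -m pendant '[{"offset":[-104,-583,7],"dr":[0.4,-0.7,0.2],"claw":60},{"offset":[-104,-583,7],"dr":[0.4,-0.7,0.2],"claw":60},{"offset":[-104,-583,7],"dr":[0.4,-0.7,0.2],"claw":60},{"offset":[-104,-583,7],"dr":[0.4,-0.7,0.2],"claw":60},{"offset":[-104,-583,7],"dr":[0.4,-0.7,0.2],"claw":60},{"offset":[-104,-583,7],"dr":[0.4,-0.7,0.2],"claw":60},{"offset":[-104,-583,7],"dr":[0.4,-0.7,0.2],"claw":60},{"offset":[-104,-583,7],"dr":[0.4,-0.7,0.2],"claw":60},{"offset":[-104,-583,7],"dr":[0.4,-0.7,0.2],"claw":60},{"offset":[-104,-583,7],"dr":[0.4,-0.7,0.2],"claw":60}]';  python3 -c "
from h import *
c=[.503,-.3058]
q=[(circ(c,.069,.027),(0,255,0)),(circ(c,.043,.027),(0,0,255)),(circ(c,.042,.036),(0,255,255))]
for n in('top','side'):
    p=get_image(n);u=proj(p,[*c,.05])[0];overlay(p,q,n+'12',u,(40,30),10)
    for t in('cap','pot'):print(n,t,[(np.round(x['point'],4),round(x['confidence'],2)) for x in spot_point(t,p)[:2]])
cv2.imwrite('pics/c12.png',np.hstack([cv2.resize(cv2.imread('pics/%s12.png'%n),(400,300)) for n in('top','side')]))
"; python3 to.py .4325 .2936 .0573 -3.1
```

```text
t: 25.0
tcp_pos: [0.4429, 0.2056, 0.1605]
tool_rot: [1.0, -0.029, -0.001, 0.001]
force: [1.6, -0.1, 0.5]
gripper_width: 0.065
top cap [(array([ 0.5033, -0.304 ,  0.0447]), 0.89)]
top pot [(array([ 5.051e-01, -3.051e-01,  5.000e-04]), 0.92)]
side cap []
side pot [(array([ 0.5082, -0.3046,  0.0015]), 0.59)]
off [-16.1 -90.  103.4] dr [ 0.07  0.08 -0.2 ] t 25.3 tcp [0.4436 0.203  0.1608] F [0.2 0.7 0.5] w 0.0653 q [ 0.29  0.39  1.97 -0.    0.78  0.35]
```

View pics/c12.png

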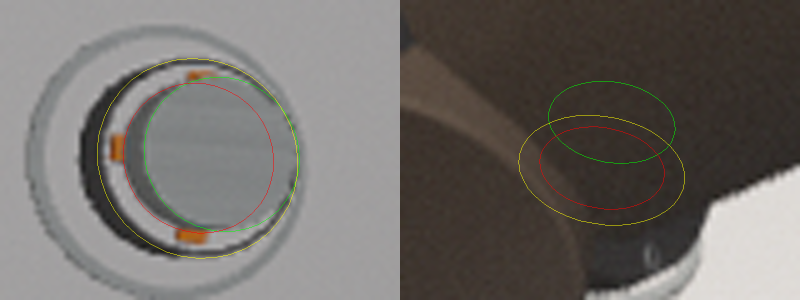

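The cap hasn't moved since the last look. I'll regrasp red at its recorded pose.

```bash
python3 -m pendant '[{"offset":[-16,-90,10],"dr":[0,0,0],"claw":60},{"offset":[-16,-90,10],"dr":[0,0,0],"claw":60},{"offset":[-16,-90,10],"dr":[0,0,0],"claw":60},{"offset":[-16,-90,20],"dr":[0,0,0],"claw":60},{"offset":[-16,-90,35],"dr":[0,0,0],"claw":60},{"offset":[-16,-90,35],"dr":[0,0,0],"claw":60},{"offset":[-16,-90,35],"dr":[0,0,0],"claw":60}]'; python3 to.py .4325 .2936 .0573 -3.1; python3 wr.py w13
```

```text
t: 26.0
tcp_pos: [0.4331, 0.2923, 0.1255]
tool_rot: [1.0, -0.03, -0.001, 0.001]
force: [0.3, 0.4, 0.2]
gripper_width: 0.0651
off [-0.5 -1.3 68.2] dr [ 0.1   0.13 -0.31] t 26.0 tcp [0.4331 0.2923 0.1255] F [0.3 0.4 0.2] w 0.0651 q [ 0.47  0.49  1.92 -0.    0.74  0.53]
```

View pics/w13.png

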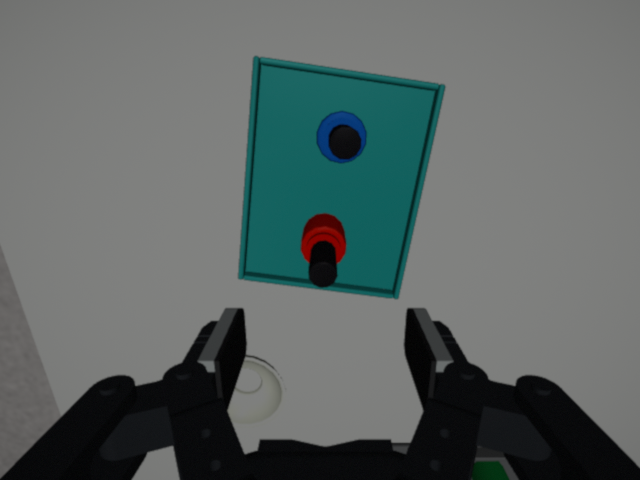

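```bash
python3 -m pendant '[{"offset":[-0.5,-1.3,35],"dr":[0,0,0],"claw":60},{"offset":[-0.5,-1.3,60],"dr":[0,0,0],"claw":60},{"offset":[-0.5,-1.3,67],"dr":[0,0,0],"claw":60},{"offset":[-0.5,-1.3,67],"dr":[0,0,0],"claw":60},{"offset":[-0.5,-1.3,67],"dr":[0,0,0],"claw":255},{"offset":[-0.5,-1.3,67],"dr":[0,0,0],"claw":255},{"offset":[-0.5,-1.3,67],"dr":[0,0,0],"claw":255},{"offset":[-0.5,-1.3,67],"dr":[0,0,0],"claw":255},{"offset":[-0.5,-1.3,67],"dr":[0,0,0],"claw":255},{"offset":[-0.5,-1.3,67],"dr":[0,0,0],"claw":255}]'; python3 -m pendant '[{"offset":[0,0,0],"dr":[0,0,0],"claw":255}]'; python3 to.py .4837 -.0332 .16 -3.3
```

```text
t: 27.05
tcp_pos: [0.433, 0.2942, 0.0597]
tool_rot: [1.0, -0.03, -0.0, 0.0]
force: [-1.0, -0.6, 6.0]
gripper_width: 0.0139
t: 27.15
tcp_pos: [0.4331, 0.2943, 0.0602]
tool_rot: [1.0, -0.029, 0.0, 0.0]
force: [0.1, -0.3, 0.4]
gripper_width: 0.0138
off [ 69.9 323.9 -99.7] dr [ 0.01 -0.02 -0.08] t 27.15 tcp [0.4331 0.2943 0.0602] F [ 0.1 -0.3  0.4] w 0.0138 q [ 0.47  0.6   1.96 -0.    0.58  0.53]
```

```bash
python3 -m pendant '[{"offset":[0,0,-50],"dr":[0,0,0],"claw":255},{"offset":[0,0,-100],"dr":[0,0,0],"claw":255},{"offset":[70,325,-100],"dr":[0,0,0],"claw":255},{"offset":[70,325,-100],"dr":[0,0,0],"claw":255},{"offset":[70,325,-100],"dr":[0,0,0],"claw":255},{"offset":[70,325,-100],"dr":[0,0,0],"claw":255},{"offset":[70,325,-100],"dr":[0,0,0],"claw":255},{"offset":[70,325,-100],"dr":[0,0,0],"claw":255},{"offset":[70,325,-100],"dr":[0,0,0],"claw":255},{"offset":[70,325,-100],"dr":[0,0,0],"claw":255}]'; python3 -m pendant '[{"offset":[0,0,0],"dr":[0,0,0],"claw":255}]'; python3 to.py .4837 -.0325 .0622 -3.3; python3 wr.py w14
```

```text
t: 28.15
tcp_pos: [0.4844, -0.0376, 0.1604]
tool_rot: [1.0, -0.031, 0.001, 0.0]
force: [0.4, 0.4, -0.8]
gripper_width: 0.0136
t: 28.25
tcp_pos: [0.4841, -0.0381, 0.1604]
tool_rot: [0.999, -0.032, 0.0, 0.0]
force: [0.4, 0.4, -0.5]
gripper_width: 0.0138
off [-0.9 -5.6 98.2] dr [ 0.03 -0.05 -0.4 ] t 28.25 tcp [ 0.4841 -0.0381  0.1604] F [ 0.4  0.4 -0.5] w 0.0138 q [-0.21  0.39  1.97 -0.    0.78 -0.15]
```

View pics/w14.png

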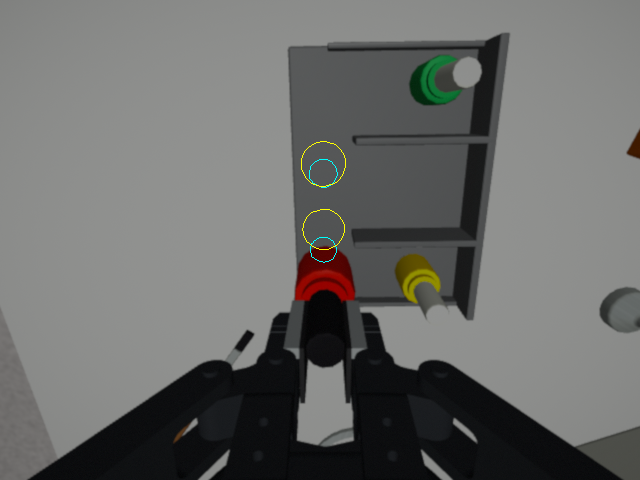

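```bash
python3 -m pendant '[{"offset":[-0.7,-5.5,35],"dr":[0,0,-0.4],"claw":255},{"offset":[-0.7,-5.5,70],"dr":[0,0,-0.4],"claw":255},{"offset":[-0.7,-5.5,88],"dr":[0,0,-0.4],"claw":255},{"offset":[-0.7,-5.5,93],"dr":[0,0,-0.4],"claw":255},{"offset":[-0.7,-5.5,96],"dr":[0,0,-0.4],"claw":255},{"offset":[-0.7,-5.5,98],"dr":[0,0,-0.4],"claw":255},{"offset":[-0.7,-5.5,99.5],"dr":[0,0,-0.4],"claw":255},{"offset":[-0.7,-5.5,99.5],"dr":[0,0,-0.4],"claw":255}]'; python3 to.py .4837 -.0325 .0622 -3.3
```

```text
t: 29.1
tcp_pos: [0.4844, -0.0323, 0.0618]
tool_rot: [1.0, -0.028, 0.001, 0.001]
force: [-0.1, 0.7, 1.0]
gripper_width: 0.0139
off [-0.7  0.2 -0.4] dr [ 0.05 -0.15  0.06] t 29.1 tcp [ 0.4844 -0.0323  0.0618] F [-0.1  0.7  1. ] w 0.0139 q [-0.2   0.56  2.06 -0.    0.52 -0.14]
```

```bash
python3 -m pendant '[{"offset":[-0.7,0,1],"dr":[0,0,0],"claw":255},{"offset":[-0.7,0,1.5],"dr":[0,0,0],"claw":255}]'; python3 to.py .4837 -.0325 .0622 -3.3; python3 -m pendant '[{"offset":[0,0,0],"dr":[0,0,0],"claw":60},{"offset":[0,0,0],"dr":[0,0,0],"claw":60},{"offset":[0,0,0],"dr":[0,0,0],"claw":60},{"offset":[0,0,0],"dr":[0,0,0],"claw":60},{"offset":[0,0,-40],"dr":[0,0,0],"claw":60},{"offset":[0,0,-90],"dr":[0,0,0],"claw":60},{"offset":[0,0,-90],"dr":[0,0,0],"claw":60}]'; python3 to.py .4471 .3611 .14 -3.3; python3 wr.py w15
```

```text
t: 29.3
tcp_pos: [0.4844, -0.0324, 0.0616]
tool_rot: [1.0, -0.028, 0.003, 0.001]
force: [-3.4, -0.0, 22.2]
gripper_width: 0.0139
off [-0.6  0.2 -0.6] dr [ 0.07 -0.3   0.05] t 29.3 tcp [ 0.4844 -0.0324  0.0616] F [-3.4 -0.  22.2] w 0.0139 q [-0.2   0.56  2.06 -0.    0.52 -0.15]
t: 30.0
tcp_pos: [0.4858, -0.0325, 0.1564]
tool_rot: [1.0, -0.028, 0.007, 0.001]
force: [1.4, 0.3, -0.9]
gripper_width: 0.0652
off [ -61.1 -390.9   14.6] dr [ 0.14 -0.75  0.06] t 30.0 tcp [ 0.4858 -0.0325  0.1564] F [ 1.4  0.3 -0.9] w 0.0652 q [-0.2   0.4   1.98 -0.    0.75 -0.15]
```

View pics/w15.png

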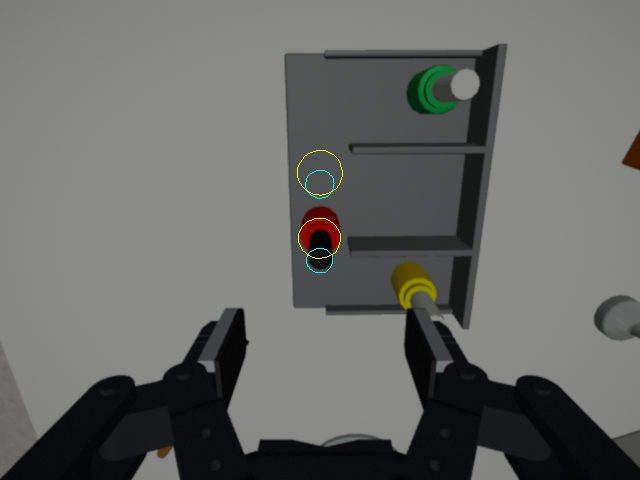

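Red is upright back at its place ((321,232), on the overlay). Next is blue.

```bash
python3 -m pendant '[{"offset":[-61,-392,5],"dr":[0,-0.7,0],"claw":60},{"offset":[-61,-392,5],"dr":[0,-0.7,0],"claw":60},{"offset":[-61,-392,5],"dr":[0,-0.7,0],"claw":60},{"offset":[-61,-392,5],"dr":[0,-0.7,0],"claw":60},{"offset":[-61,-392,5],"dr":[0,-0.7,0],"claw":60},{"offset":[-61,-392,5],"dr":[0,-0.7,0],"claw":60},{"offset":[-61,-392,5],"dr":[0,-0.7,0],"claw":60},{"offset":[-61,-392,5],"dr":[0,-0.7,0],"claw":60},{"offset":[-61,-392,15],"dr":[0,-0.7,0],"claw":60},{"offset":[-61,-392,25],"dr":[0,-0.7,0],"claw":60}]'; python3 -m pendant '[{"offset":[0,0,0],"dr":[0,0,0],"claw":60}]'; python3 to.py .4471 .3611 .0558 -3.3
```

```text
t: 31.05
tcp_pos: [0.4455, 0.3627, 0.1257]
tool_rot: [1.0, -0.027, -0.002, 0.002]
force: [-0.9, 0.1, -0.2]
gripper_width: 0.0652
t: 31.15
tcp_pos: [0.4448, 0.3613, 0.1236]
tool_rot: [1.0, -0.028, -0.003, 0.003]
force: [0.1, -0.4, 0.7]
gripper_width: 0.0656
off [ 2.7 -0.3 67.7] dr [0.32 0.37 0.14] t 31.15 tcp [0.4448 0.3613 0.1236] F [ 0.1 -0.4  0.7] w 0.0656 q [ 0.57  0.55  1.79 -0.    0.81  0.62]
```

```bash
python3 -m pendant '[{"offset":[2,0,35],"dr":[0.3,0.3,0],"claw":60},{"offset":[2,0,60],"dr":[0.3,0.3,0],"claw":60},{"offset":[2,0,66],"dr":[0.3,0.3,0],"claw":60},{"offset":[2,0,66],"dr":[0.3,0.3,0],"claw":60},{"offset":[2,0,66],"dr":[0.3,0.3,0],"claw":255},{"offset":[2,0,66],"dr":[0.3,0.3,0],"claw":255},{"offset":[2,0,66],"dr":[0.3,0.3,0],"claw":255},{"offset":[2,0,66],"dr":[0.3,0.3,0],"claw":255},{"offset":[2,0,66],"dr":[0.3,0.3,0],"claw":255},{"offset":[2,0,66],"dr":[0.3,0.3,0],"claw":255}]'; python3 -m pendant '[{"offset":[0,0,0],"dr":[0,0,0],"claw":255}]'; python3 to.py .4868 .0132 .16 -3.3
```

```text
t: 32.15
tcp_pos: [0.4467, 0.3611, 0.0586]
tool_rot: [1.0, -0.027, 0.0, -0.0]
force: [-0.7, -1.8, 6.7]
gripper_width: 0.0139
t: 32.25
tcp_pos: [0.4468, 0.3613, 0.0592]
tool_rot: [1.0, -0.027, 0.0, -0.0]
force: [0.4, -0.5, 0.2]
gripper_width: 0.0137
off [  59.1  345.3 -101.1] dr [-0.05 -0.04  0.17] t 32.25 tcp [0.4468 0.3613 0.0592] F [ 0.4 -0.5  0.2] w 0.0137 q [0.56 0.64 1.84 0.   0.66 0.62]
```

```bash
python3 -m pendant '[{"offset":[0,0,-50],"dr":[0,0,0],"claw":255},{"offset":[0,0,-100],"dr":[0,0,0],"claw":255},{"offset":[59,343,-100],"dr":[0,0,0],"claw":255},{"offset":[59,343,-100],"dr":[0,0,0],"claw":255},{"offset":[59,343,-100],"dr":[0,0,0],"claw":255},{"offset":[59,343,-100],"dr":[0,0,0],"claw":255},{"offset":[59,343,-100],"dr":[0,0,0],"claw":255},{"offset":[59,343,-100],"dr":[0,0,0],"claw":255},{"offset":[59,343,-100],"dr":[0,0,0],"claw":255},{"offset":[59,343,-100],"dr":[0,0,0],"claw":255}]'; python3 -m pendant '[{"offset":[59,343,-100],"dr":[0,0,0],"claw":255}]' >/dev/null; python3 to.py .4868 .0134 .0612 -3.3
```

```text
t: 33.25
tcp_pos: [0.4875, 0.0109, 0.1591]
tool_rot: [1.0, -0.03, 0.001, -0.0]
force: [0.4, -0.4, 0.6]
gripper_width: 0.0139
off [ -6.7 -43.7 110.6] dr [-0.08  0.07 -0.02] t 33.35 tcp [ 0.491  -0.0308  0.1718] F [ 0.4  0.3 -0.4] w 0.0138 q [-0.2   0.38  1.95  0.    0.81 -0.14]
```

I wrongly repeated the carry offset in that second call. The tool overshot 44 mm in y at 172 mm height, with the bottle clear above red. Correcting it now.

```bash
python3 -m pendant '[{"offset":[-6.7,-43.5,10],"dr":[0,0,0],"claw":255},{"offset":[-6.7,-43.5,10],"dr":[0,0,0],"claw":255},{"offset":[-6.7,-43.5,10],"dr":[0,0,0],"claw":255}]'; python3 to.py .4868 .0134 .0612 -3.3; python3 wr.py w16
```

```text
t: 33.65
tcp_pos: [0.4866, 0.0135, 0.1619]
tool_rot: [1.0, -0.029, -0.001, -0.001]
force: [0.6, -1.1, -0.5]
gripper_width: 0.0139
off [  0.4   0.2 100.7] dr [-0.09  0.08  0.02] t 33.65 tcp [0.4866 0.0135 0.1619] F [ 0.6 -1.1 -0.5] w 0.0139 q [-0.11  0.39  1.97  0.    0.78 -0.05]
```

View pics/w16.png

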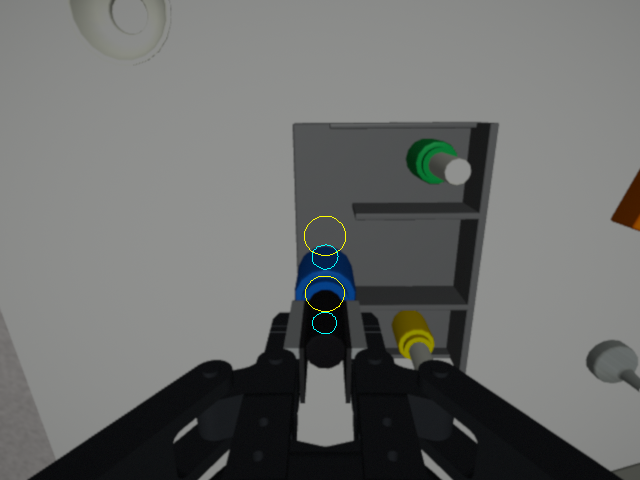

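```bash
python3 -m pendant '[{"offset":[0,0,35],"dr":[0,0,0],"claw":255},{"offset":[0,0,70],"dr":[0,0,0],"claw":255},{"offset":[0,0,90],"dr":[0,0,0],"claw":255},{"offset":[0,0,95],"dr":[0,0,0],"claw":255},{"offset":[0,0,98],"dr":[0,0,0],"claw":255},{"offset":[0,0,100],"dr":[0,0,0],"claw":255},{"offset":[0,0,101.5],"dr":[0,0,0],"claw":255},{"offset":[0,0,101.5],"dr":[0,0,0],"claw":255}]'; python3 to.py .4868 .0134 .0612 -3.3
```

```text
t: 34.5
tcp_pos: [0.487, 0.0138, 0.0611]
tool_rot: [1.0, -0.028, 0.0, -0.001]
force: [-0.9, 0.4, -1.0]
gripper_width: 0.0138
off [-0.2  0.4 -0.1] dr [-0.08 -0.01  0.06] t 34.5 tcp [0.487  0.0138 0.0611] F [-0.9  0.4 -1. ] w 0.0138 q [-0.11  0.56  2.05  0.    0.53 -0.05]
```

```bash
python3 -m pendant '[{"offset":[-0.3,0.3,1],"dr":[0,0,0],"claw":255},{"offset":[-0.3,0.3,1],"dr":[0,0,0],"claw":255}]';  python3 -m pendant '[{"offset":[0,0,0],"dr":[0,0,0],"claw":60},{"offset":[0,0,0],"dr":[0,0,0],"claw":60},{"offset":[0,0,0],"dr":[0,0,0],"claw":60},{"offset":[0,0,0],"dr":[0,0,0],"claw":60},{"offset":[0,0,-40],"dr":[0,0,0],"claw":60},{"offset":[0,0,-90],"dr":[0,0,0],"claw":60},{"offset":[-40,-250,-130],"dr":[0,0,0],"claw":60},{"offset":[-40,-250,-130],"dr":[0,0,0],"claw":60},{"offset":[-40,-250,-130],"dr":[0,0,0],"claw":60},{"offset":[-40,-250,-130],"dr":[0,0,0],"claw":60}]'; python3 to.py .45 .25 .2 -3.3; python3 -m pendant '[{"offset":[0,-150,-30],"dr":[0,0,0],"claw":60},{"offset":[0,-150,-30],"dr":[0,0,0],"claw":60},{"offset":[0,-150,-30],"dr":[0,0,0],"claw":60},{"offset":[0,-150,-30],"dr":[0,0,0],"claw":60}]'; sed -i 's/pot=\[.*/pot=[.503,-.3058]/' ov.py; python3 fit.py|head -8; python3 ov.py 20
```

```text
t: 34.7
tcp_pos: [0.487, 0.0135, 0.0606]
tool_rot: [1.0, -0.028, 0.001, -0.001]
force: [-0.5, 1.0, 5.2]
gripper_width: 0.014
t: 35.7
tcp_pos: [0.4661, 0.2116, 0.1826]
tool_rot: [1.0, -0.029, 0.001, -0.001]
force: [0.8, 0.4, -0.5]
gripper_width: 0.0654
off [-18.3 -37.4 -17.4] dr [-0.08 -0.09  0.03] t 35.7 tcp [0.4661 0.2116 0.1826] F [ 0.8  0.4 -0.5] w 0.0654 q [0.3  0.39 1.89 0.   0.86 0.35]
t: 36.1
tcp_pos: [0.4745, 0.3659, 0.2136]
tool_rot: [1.0, -0.027, 0.002, -0.002]
force: [-0.8, -0.7, -0.4]
gripper_width: 0.0655
red
 (['top'], array([ 0.4845, -0.0324]), [np.int64(143)], array([ 0.  , -0.01]))
 (['side'], array([ 0.4865, -0.0359]), [np.int64(246)], array([0.01, 0.01]))
 (['top', 'side'], array([ 0.4855, -0.0339]), [np.int64(143), np.int64(246)], array([ 0.74, -0.51, -0.09,  0.9 ]))
blue
 (['top'], array([0.4875, 0.0139]), [np.int64(133)], array([ 0., -0.]))
 (['side'], array([0.4918, 0.0121]), [np.int64(202)], array([0., 0.]))
 (['top', 'side'], array([0.4895, 0.014 ]), [np.int64(133), np.int64(202)], array([-0.01, -1.03,  0.59,  1.15]))
[0.48591733 0.0133597 ]
[ 0.48325082 -0.03256295]fit.py:10: RuntimeWarning: Mean of empty slice.
  return np.array([xx[k].mean(),yy[k].mean()]),k.sum(),np.array([[xx[k].min(),yy[k].min()],[xx[k].max(),yy[k].max()]])
  ret = ret.dtype.type(ret / rcount)
Traceback (most recent call last):
  File "fit.py", line 27, in <module>
    c=cen(n,mask(H[n],*a),[.505,-.306,z],r);print(nm,n,np.round(c[0],2),c[1],np.round(ray(P[n],*c[0],z),4))
  File "fit.py", line 10, in cen
    return np.array([xx[k].mean(),yy[k].mean()]),k.sum(),np.array([[xx[k].min(),yy[k].min()],[xx[k].max(),yy[k].max()]])
                                                                    ~~~~~~~~~^^
ValueError: zero-size array to reduction operation minimum which has no identity
```

View pics/top_org20.png

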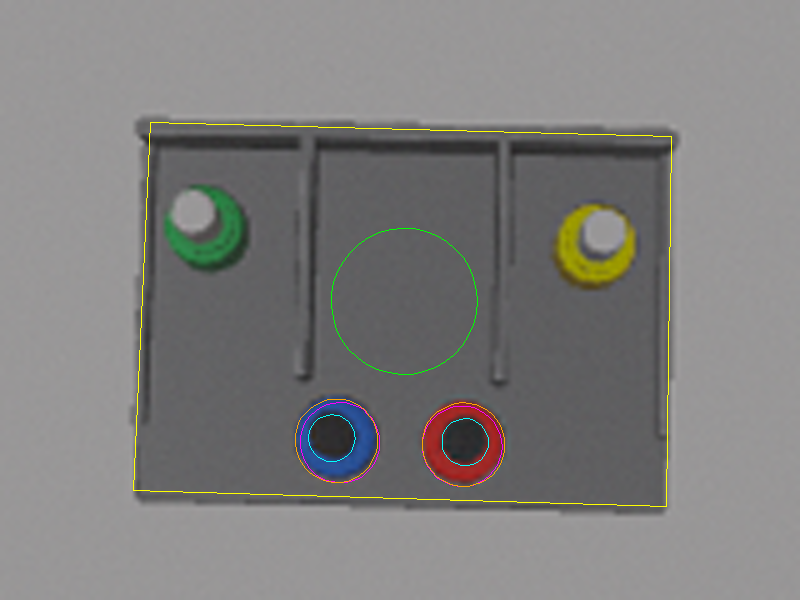

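View pics/side_org20.png

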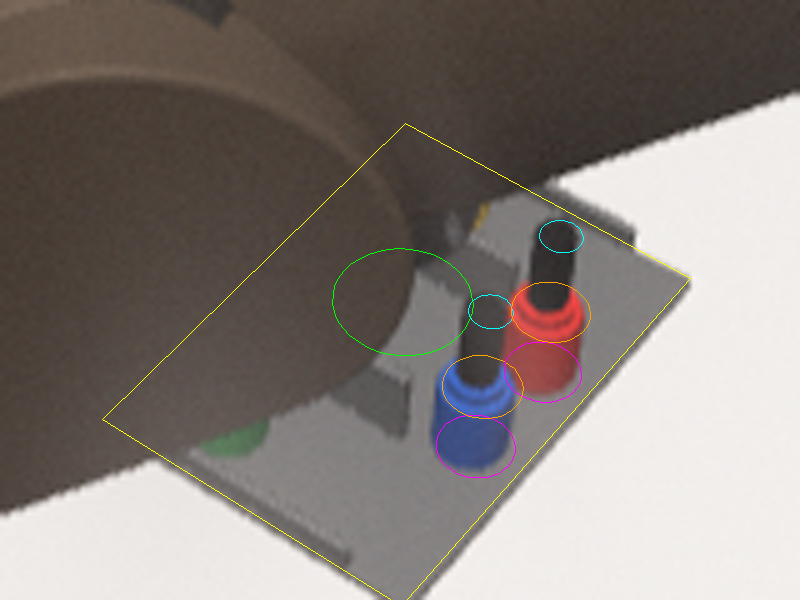

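View pics/pt20.png

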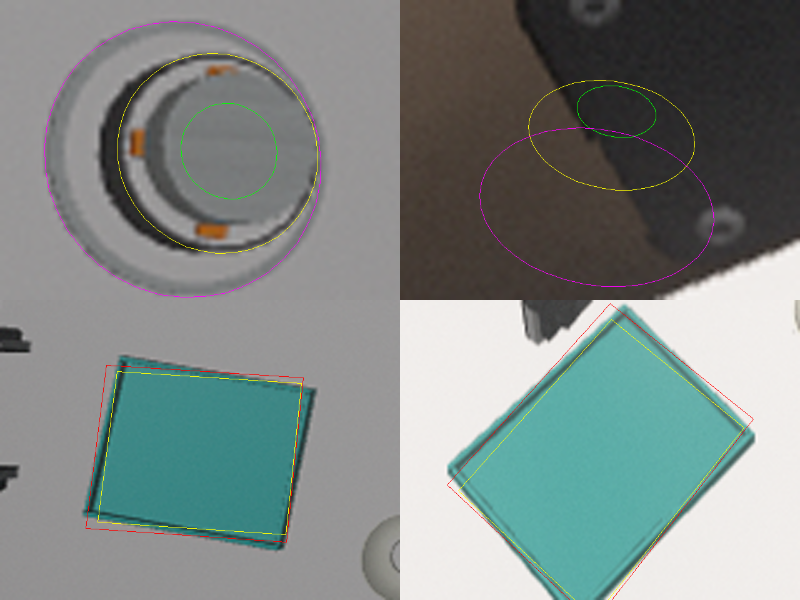

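All checks pass: the bottles are within about 3 mm of where they started and the cap is seated. The arm is clear, so I'll let it settle and hand in.

```bash
python3 -m pendant '[{"offset":[0,0,0],"dr":[0,0,0],"claw":60},{"offset":[0,0,0],"dr":[0,0,0],"claw":60},{"offset":[0,0,0],"dr":[0,0,0],"claw":60}]'; python3 -c "
from station import hand_in
print(hand_in())"
```

```text
t: 36.6
tcp_pos: [0.4746, 0.3595, 0.2123]
tool_rot: [1.0, -0.029, 0.0, -0.0]
force: [0.1, 0.4, -0.5]
gripper_width: 0.0652
the job is handed in; nothing more can be done
None
```

The job is done and handed in at about 36.6 s. I cleared blue and red upright into the tray, snapped the cap home on the pot, and put both bottles back upright where they stood.

- **Cap:** Pressing on its top at the centre and at four points around it met resistance at 68.6–68.9 mm each time (fully home is 69). It is therefore level and fully down. In the top view it looks centred on the pot; the arm blocked the side view of the pot in the last pictures.
- **Bottles:** Fitted to the same cameras before and after, red and blue ended about 2–3 mm from their start positions. The top and side cameras disagree with each other by up to about 4 mm, but they did so before the job too.
- **Bystanders:** Yellow and green look unmoved in the last top view. I did not measure the funnel separately at the end, but nothing came near it.
- **Slip and failed check:** While carrying blue back I repeated an offset by mistake and overshot 44 mm sideways. Blue was clear above red and nothing was touched, so I corrected it. In the last check, the part of my script that looks for the pot's pink top found nothing, because the cap now covers it.

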